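# Stack and seal the keyed eyelet canister

### The job

Eyeleting is finished, so put the eyelets away: lift the blue eyelet tray off the sloping rack and set it down gently (do not let it drop) on the grey canister, right way up, with its notch over the canister's orange key so that it sits fully home. Then set the white lid on the tray just as gently, its notch over the tray's orange key, fully home and flat, and press the lid's green rim down all the way round until all four sections are flush and the seal is closed. Leave the canister standing where it is, disturb none of the other things on the bench, and let go of everything.

Things in the scene. Friction and masses are not known exactly. Their poses are not given: they have to be found in the camera images.
- canister_mid (a point): Grey round canister, loose, heavy (1.8 kg), upright on the bench, open on top: outside diameter 96 mm (110 mm at its foot ring), 70 mm tall to the rim, inside diameter 88 mm. This point: on its axis, half-way up (35 mm below the rim). z up its axis, x points radially at its key. Wash bottle, stapler and staple box stand round it.
- canister_key (a point): The canister's orange key: an upright tongue on the outside of the wall, 10 mm wide (tip narrowed to 6 mm over the last 3 mm), 50 to 55.5 mm off the axis, standing 7 mm above the rim. This point: on the key at the height of the rim, 52.8 mm from the axis. Axes as the canister.
- tray_mid (a point): Blue round eyelet tray (0.2 to 0.4 kg), loose, lying on the sloping rack at the start, so tilted with it. Lift it by its white upright finger bar: 12 mm thick along x, 50 mm long along y, from the floor (14 mm below this point) to 14 mm above it. This point: mid bar, on the axis, 23 mm above the foot's underside. z up its axis, x at its notch and key. Seated: 52 mm above canister_mid.
- tray_notch (a point): Notch in the tray's flange, a 13.6 mm gap, 52.8 mm from the axis along +x, 17 mm below tray_mid: coincides with canister_key when seated. The flange (111 mm across, 5 mm thick) rests on the canister's rim; the chamfered foot below it (85 mm across, 6 mm tall) goes inside the rim. Axes as the tray.
- tray_key (a point): The tray's own orange key for the lid, shaped as the canister's and right above the notch. This point: on it at the height of the tray's rim, 52.8 mm from the axis along +x, 23 mm above tray_mid. The tray's wall is 96 mm outside and 88 mm inside; the bar's top lies 9 mm below the rim; a 3 mm divider runs on from the bar's ends. Axes as the tray.
- lid_mid (a point): White round lid (about 0.2 kg), loose, right way up on the rack at the start, tilted with it. Flat deck of 69 mm diameter; on it an upright handle bar 12 mm thick along x, 50 mm long along y, 27 mm tall. This point: mid bar, on the axis, 13.5 mm above the deck, 27.5 mm above the foot's underside. z up its axis, x at its notch (orange stripe). Seated: 44.5 mm above tray_mid.
- lid_notch (a point): The lid's notch, a 13.6 mm gap in its flange (111 mm across), 52.8 mm from the axis along +x, 21.5 mm below lid_mid: coincides with tray_key when seated. The flange rests on the tray's rim; the chamfered foot (85 mm across, 6 mm tall) goes inside. Axes as the lid.
- rack: Fixed sloping picking rack, grey deck 132 mm deep, 352 mm wide, 25 degrees down towards the robot's side, a 17 mm lip along its low edge, low side cheeks, on legs. Tray, lid and wire spool lie on it side by side in any order, against the lip, 114.5 mm apart. Origin: middle of the low edge, on the deck at the lip, 85 mm above the bench; x up the slope, y along the lip, z normal to the deck.
- wire_spool: Bystander lying on the rack: black spool of copper stitching wire, 111 mm in diameter, 28 mm thick. Origin at the centre of its underside.
- glue_tub: Bystander: white tub, 80 mm in diameter, 105 mm tall, on the bench. Origin at the centre of its underside.
- stapler: Bystander: red and black stapler, 135 x 36 x 57 mm, near the canister. Origin at the centre of its underside, x along its length.
- staple_box: Bystander: small carton of staples, 85 x 55 x 40 mm, near the canister. Origin at the centre of its underside.
- tape_roll: Bystander: roll of paper tape lying flat, 100 mm in diameter, 24 mm tall. Origin at the centre of its underside.
- wash_bottle: Bystander: white bottle with a red cap, 56 mm in diameter, 190 mm tall, near the canister (about 145 mm from its axis). Origin at the centre of its underside.
- brick: Bystander: brick wrapped in kraft paper, used as a weight, 190 x 90 x 58 mm. Origin at the centre of its underside.
- rim1 (a joint): Section 1 of the green snap rim round the lid's deck (over a gasket, 36 to 55 mm off the axis): 72 degrees wide, its middle 45 degrees counter-clockwise from the lid's x seen from above. Value: how far it is pressed, 0 = standing 5 mm proud of the deck (start), 0.005 m = flush, sealed. Moves at about 6 N, stays where left.
- rim2 (a joint): Section 2 of the green snap rim round the lid's deck (over a gasket, 36 to 55 mm off the axis): 72 degrees wide, its middle 135 degrees counter-clockwise from the lid's x seen from above. Value: how far it is pressed, 0 = standing 5 mm proud of the deck (start), 0.005 m = flush, sealed. Moves at about 6 N, stays where left.
- rim3 (a joint): Section 3 of the green snap rim round the lid's deck (over a gasket, 36 to 55 mm off the axis): 72 degrees wide, its middle 225 degrees counter-clockwise from the lid's x seen from above. Value: how far it is pressed, 0 = standing 5 mm proud of the deck (start), 0.005 m = flush, sealed. Moves at about 6 N, stays where left.
- rim4 (a joint): Section 4 of the green snap rim round the lid's deck (over a gasket, 36 to 55 mm off the axis): 72 degrees wide, its middle 315 degrees counter-clockwise from the lid's x seen from above. Value: how far it is pressed, 0 = standing 5 mm proud of the deck (start), 0.005 m = flush, sealed. Moves at about 6 N, stays where left.
Things that resemble listed ones, but are neither listed nor needed, are in the scene too. What is shaped like the part that bears lid_mid but red or turquoise is not meant. What is shaped like the part that bears canister_mid but turquoise is not meant.

How it is judged:
On the way, in this order (a step that is already met when the one before it is completed fails the run):
1. the tray sits fully home on the canister, its notch over the canister's key, before the lid goes on (distance between tray_notch and canister_key below 0.0045 m and z of tray_mid in the frame of canister_mid below 0.0545 m and angle between the z axis of tray_mid and the z axis of canister_mid, either way round below 0.05 rad and horizontal distance between tray_mid and canister_mid below 0.004 m), for 0.2 s.
2. the lid sits fully home on the tray, its notch over the tray's key (all of step 1 and distance between lid_notch and tray_key below 0.0045 m and z of lid_mid in the frame of tray_mid below 0.047 m and angle between the z axis of lid_mid and the z axis of tray_mid, either way round below 0.05 rad and horizontal distance between lid_mid and tray_mid below 0.004 m), for 0.2 s.
3. all four sections of the lid's rim are pressed down with the lid in place (all of step 2 and value of joint each of rim1, rim2, rim3, rim4 above 0.004 m), for 0.2 s.
At the end, for the whole second after the job is handed in: Tray home on the canister (notch within 4.5 mm of the key point, axes within 4 mm and 0.05 rad, no more than 2.5 mm high), lid home on the tray (the same tolerances), all four rim sections pressed at least 4 of their 5 mm, canister upright, tray and lid at rest and let go (all of step 3 and angle between canister_mid's own z axis and vertical below 0.05 rad and linear speed of each of tray, lid below 0.02 m/s); the robot touches nothing.
It fails at once if a bystander (spool, tub, stapler, carton, tape, bottle or brick) is moved more than 20 mm (distance of any of wire_spool, glue_tub, stapler, staple_box, tape_roll, wash_bottle, brick from where it was at the start of the episode above 0.02 m).
It fails at once if the canister is shifted more than 30 mm from where it stood (distance of canister_mid from where it was at the start of the episode above 0.03 m).
It fails at once if the tray or the lid is dropped or rammed on what is below it (over 80 N) (contact force between tray and canister above 80 N or contact force between lid and tray above 80 N).
It fails at once if the tray or the lid is let go in the air over its seat (more than 8 mm above it) and drops ((horizontal distance between tray_mid and canister_mid below 0.03 m and z of tray_mid in the frame of canister_mid above 0.06 m and contact force between the fingers and tray below 0.05 N) or (horizontal distance between lid_mid and tray_mid below 0.03 m and z of lid_mid in the frame of tray_mid above 0.0525 m and contact force between the fingers and lid below 0.05 N)).
It also fails if it takes over 72 s, if anything falls off the work surface, if the arm or the gripper's body presses on something with over 40 N, if the wrist force passes 120 N, or if a joint passes its speed limit or range.

### The arm

A 6-joint arm with a two-finger parallel gripper is mounted at the origin on the work surface. World frame = base frame: x ahead of the robot, y to its left, z up, the work surface at z = 0. Lengths are in m, angles in rad, forces in N, time in s.
With the tool pointing down it reaches from about 0.275 to 0.85 m from the base axis. Payload 5.2 kg.
Tool frame: the origin (TCP) lies midway between the tips of the shut fingers; the grasp point (between the pads) lies 19 mm behind it (tcp_to_grasp is the distance from the TCP to the grasp point, in m); y points along the fingers, x is the direction in which the jaws open and shut, and the axes are right-handed (so a half turn about y gives the same grasp; the last joint's range is limited). The gripper opens to 85 mm and grips with 20 to 120 N. Pads are 22 mm wide; open, the fingers measure 114 mm over their backs; the gripper's body (76 mm by 85 mm) begins 54 mm behind the grasp point. The pads swing forward as they close: fully open they stand 13 mm farther back than shut.
Start: joints at [-0.203, 0.259, 1.535, -0, 1.348, -0.203], TCP at [0.55, 0, 0.231] pointing down, gripper open.
Joint ranges: [-3.14, 3.14], [-0.91, 2.08], [0.19, 2.58], [-1.22, 4.36], [0.22, 2.71], [-3.12, 3.12]. Speed limits (rad/s): [2.57, 2.57, 3.14, 3.14, 3.14, 3.14].

### API

Orientations are given as a rotation vector (axis times angle).
In Python, from station import * gives the robot as it stands.
- The arm moves only by the shell command python3 -m creep 'ROWS' [FORCE]. ROWS is JSON, a list of rows, each a list of 5 numbers: the shift along the world's x, y, z in m, then the turn about the world's z in rad, then the finger opening in m, from 0 to 0.0854. In form: [[tx, ty, tz, spin, claw], ...]. A call has 1 to 10 rows; each row is the pose to reach, as a shift and turn from the pose commanded when the call began; what a row does not reach only later rows make up. A row lasts 1/12 s, in which the tool goes at most 41.7 mm and 7.16 degrees, less where a joint would pass 70% of its speed; a pose out of reach is approached as far as the arm can. A call with a gripper value outside its range is refused whole. The fingers move at their own pace and stop on an object; FORCE is the grip in N (left out, the last holds). Time passes only in rows, so rows that repeat a pose let the fingers close. It gives the time, the measured TCP pose, the force and the opening at its end, in the units of the state.
- get_obs(): the state, without advancing time (a new reading comes with each control period).
- camera(name): name is "scene" or "side" or "wrist"; returns a dict with "frame" (420x560x3 uint8, red, green, blue), "fx", "fy", "cx", "cy" (pixels), "R" (3x3) and "t" (3): a world point X has camera coordinates R X + t. Camera axes: x right, y down, z forward; pixel columns grow to the right and rows downward; lengths in m; the calibration is good to about 2 mm. The wrist camera is an equidistant fisheye: a pixel r from the principal point sees the ray r / f radians off the axis. A picture is of the moment at which its call begins. There is no depth.
- finish_job(): hands the job in, once; it reports no verdict.
The state is a dict: "clock": time; "joints": joint angles; "qd": joint speeds; "joint_torque": joint torques, N m; "eef_pos": TCP position; "eef_rot": TCP orientation; "force": force on the tool from outside, world axes, zero at the start; "torque": the same for the moment, N m; "width": opening from 0.0 (shut) to 1.0 (fully open).
Only numpy, scipy, OpenCV 4.12 (cv2) and the standard library are available. Lean on these libraries where they do the work, as an engineer would, in place of code of your own. Each camera call takes 0.05 s, during which the arm holds its last target. There are 200 camera calls.

## Working session

There is one attempt and no reset: what is moved stays moved. The work goes in short steps, Python scripts to look and compute and a shell command to move; the robot and the scene stay as the last step left them, time stands still between calls to the robot, and variables do not carry over. Pictures are saved under pics/ and viewed, about 8 in all and at most 12, crops included, and the job is handed in when it is done.

```bash
mkdir -p pics; ls
python3 - <<'E'
from station import *
import cv2,numpy as np
o=get_obs();print(o)
for n in ("scene","side","wrist"):
    c=camera(n);print(n,c["fx"],c["fy"],c["cx"],c["cy"],np.round(c["R"],4).tolist(),np.round(c["t"],4).tolist())
    cv2.imwrite(f"pics/{n}0.png",c["frame"][:,:,::-1])
E
```

```text
pics
{'clock': 0.0, 'joints': array([-2.02776253e-01,  2.59366243e-01,  1.53611024e+00,  7.90512497e-06,
        1.34797875e+00, -2.02794416e-01]), 'qd': array([ 0.00136984, -0.00040484,  0.00070716,  0.00042135,  0.000985  ,
        0.00016505]), 'joint_torque': array([ 1.06436883e-04, -4.46029150e+01, -2.90570551e+01, -7.42485804e-05,
        1.18754001e-02, -2.51378208e-05]), 'eef_pos': array([5.49467620e-01, 1.48783988e-04, 2.30451279e-01]), 'eef_rot': array([-1.57041318e+00,  1.41870461e-03,  1.44447802e-03]), 'force': array([0.19466658, 0.80291739, 0.16982362]), 'torque': array([ 0.01933767, -0.03378136, -0.03028104]), 'width': 0.9986325588668303}
scene 401.98533321930114 401.98533321930114 271.18133718579156 211.26389508889656 [[-0.8423, 0.5389, 0.0083], [0.3503, 0.5591, -0.7514], [-0.4096, -0.6301, -0.6597]] [0.505, -0.072, 1.4411]
side 479.56270113550556 479.56270113550556 278.17078693923855 209.81760287335604 [[0.9068, -0.4212, 0.0186], [-0.2909, -0.657, -0.6955], [0.3052, 0.6253, -0.7183]] [-0.5269, 0.2476, 0.9732]
wrist 325.19226210127806 325.19226210127806 278.804092455884 212.0956413304509 [[1.0, 0.0002, -0.0011], [0.0005, -0.9585, 0.2852], [-0.001, -0.2852, -0.9585]] [-0.5489, -0.0377, 0.3785]
```

View pics/scene0.png

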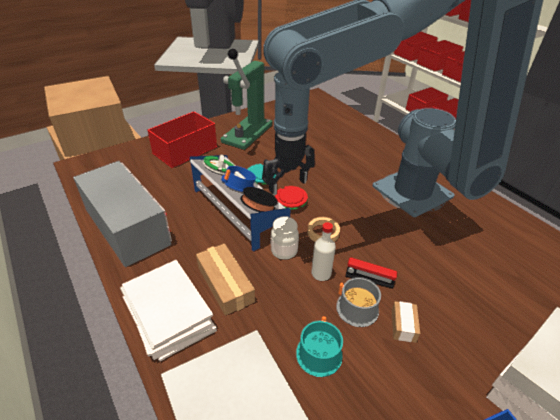

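View pics/side0.png

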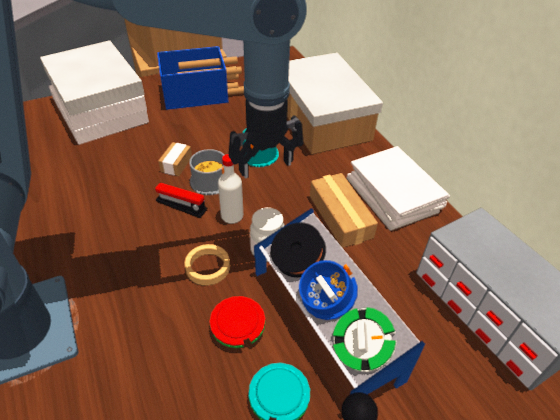

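View pics/wrist0.png

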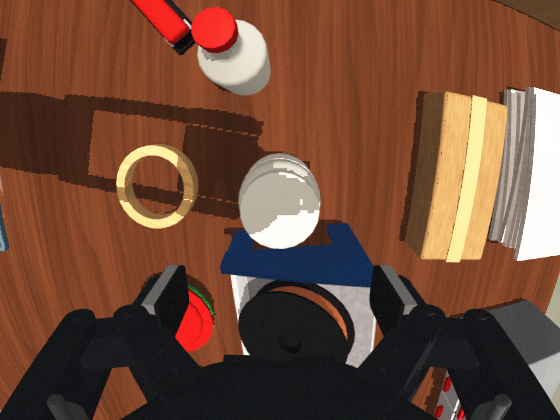

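Scene: the grey canister is at (359,300) in the scene view, with its key at (340,288). The turquoise decoy canister is at (321,348). In the side view the grey canister is at (208,170), tray (327,290), lid (363,340) and spool (299,250). The red lid-like part (238,322) and turquoise lid (279,393) are decoys. Candidates:
- **Lid:** white/green at side (363,340) on the rack, chosen.
- **Tray:** the only blue one, at (327,290).
- **Canister:** grey at (208,170), chosen.

```bash
cat > h.py <<'E'
from station import *
import cv2,numpy as np
def ray(c,u,v,fish=False):
    R=np.array(c["R"]);t=np.array(c["t"])
    x=(u-c["cx"])/c["fx"];y=(v-c["cy"])/c["fy"]
    if fish:
        r=np.hypot(x,y); d=np.array([np.sin(r)*x/max(r,1e-9),np.sin(r)*y/max(r,1e-9),np.cos(r)])
    else: d=np.array([x,y,1.])
    return -R.T@t, R.T@d
def onplane(c,u,v,z,fish=False):
    o,d=ray(c,u,v,fish); return o+d*(z-o[2])/d[2]
def onpl(c,u,v,p,n,fish=False):
    o,d=ray(c,u,v,fish); return o+d*(np.dot(p-o,n)/np.dot(d,n))
def tri(*rs):
    A=0;b=0
    for o,d in rs:
        d=d/np.linalg.norm(d);P=np.eye(3)-np.outer(d,d);A=A+P;b=b+P@o
    return np.linalg.solve(A,b)
def proj(c,X,fish=False):
    q=np.array(c["R"])@X+np.array(c["t"])
    if fish:
        r=np.hypot(q[0],q[1]);th=np.arctan2(r,q[2]);x,y=th*q[:2]/max(r,1e-12)
    else: x,y=q[:2]/q[2]
    return np.array([c["fx"]*x+c["cx"],c["fy"]*y+c["cy"]])
def hsv(c): return cv2.cvtColor(c["frame"],cv2.COLOR_RGB2HSV)
E
python3 - <<'E'
from h import *
s=camera("side");e=camera("scene")
print("canister",onplane(s,208,162,.07), onplane(e,360,292,.07), tri(ray(s,208,165),ray(e,360,294)))
print("key",onplane(e,340,288,.075))
for n,u,v,z in (("tray",327,290,.13),("lid",363,340,.13),("spool",299,247,.12),("bottle base",232,212,0),("bottle cap",228,161,.19),("rack corner",258,268,.07),("box",175,155,.04),("stapler",181,195,.05)): print(n,onplane(s,u,v,z).round(3))
E
python3 -m creep '[[0,-0.04,0.03,0,0.0854],[0,-0.08,0.06,0,0.0854],[0,-0.09,0.08,0,0.0854]]'
```

```text
canister [0.50357966 0.26861582 0.07      ] [0.50667608 0.27067271 0.07      ] [0.5033214  0.26995447 0.05871307]
key [0.54441831 0.23657825 0.075     ]
tray [ 0.567 -0.242  0.13 ]
lid [ 0.574 -0.358  0.13 ]
spool [ 0.57  -0.119  0.12 ]
bottle base [0.517 0.14  0.   ]
bottle cap [0.508 0.116 0.19 ]
rack corner [ 0.487 -0.099  0.07 ]
box [0.44  0.367 0.04 ]
stapler [0.408 0.199 0.05 ]
clock: 0.5
eef_pos: [0.5491, -0.0914, 0.3108]
eef_rot: [-1.571, 0.002, 0.003]
force: [0.6, -0.4, 0.5]
width: 1.0
```

```bash
python3 -m creep '[[0,-0.04,0.01,0,0.0854],[0,-0.08,0.03,0,0.0854],[0,-0.12,0.05,0,0.0854],[0.01,-0.16,0.06,0,0.0854],[0.02,-0.2,0.07,0,0.0854],[0.02,-0.23,0.07,0,0.0854],[0.02,-0.23,0.07,0,0.0854]]'
python3 - <<'E'
from h import *
c=camera("wrist");cv2.imwrite("pics/w1.png",c["frame"][:,:,::-1])
E
```

```text
clock: 1.08
eef_pos: [0.5694, -0.3273, 0.3797]
eef_rot: [-1.573, 0.006, -0.004]
force: [-0.3, 0.9, -0.8]
width: 1.003
```

View pics/w1.png

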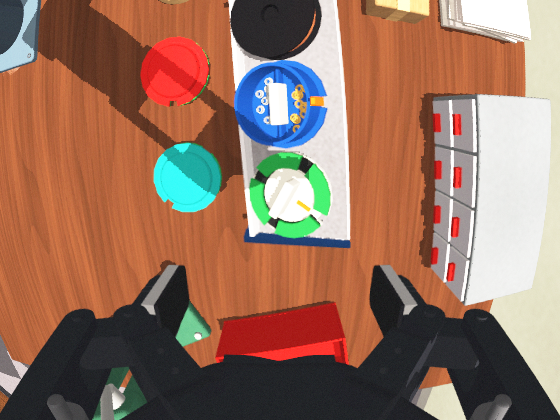

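The wrist view shows the tray at (281,103) with its key at (317,101), pointing up the slope (+x), and its bar running along y. The white/green lid is at (290,195) with its stripe at (303,205). The red lid (175,71) and turquoise lid (187,177) are decoys lying on the bench.

```bash
cat > meas.py <<'E'
from h import *
c=camera("wrist");H=hsv(c);im=c["frame"].astype(int)
n=np.array([-np.sin(np.radians(25)),0,np.cos(np.radians(25))])
def blob(m,win):
    k=np.zeros(m.shape,np.uint8);u0,u1,v0,v1=win;k[v0:v1,u0:u1]=m[v0:v1,u0:u1]*1
    N,L,S,C=cv2.connectedComponentsWithStats(k)
    i=1+np.argmax(S[1:,4]);return C[i],S[i],np.argwhere(L==i)[:,::-1].astype(np.float32)
E
cat > m1.py <<'E'
from meas import *
white=(H[...,1]<45)&(H[...,2]>170)
org=(H[...,0]>8)&(H[...,0]<24)&(H[...,1]>150)&(H[...,2]>140)
grn=(H[...,0]>50)&(H[...,0]<75)&(H[...,1]>120)
blu=(H[...,0]>100)&(H[...,0]<125)&(H[...,1]>120)
T=np.array([.57,-.243,.1293]);L=np.array([.57,-.358,.1334])
C,S,P=blob(white,(262,295,70,135));print("traybar",C,S,cv2.minAreaRect(P)); print(onpl(c,*C,T+n*.014,n,True))
C,S,P=blob(org,(306,335,85,118));print("traykey",C,S,onpl(c,*C,T+n*.027,n,True))
C,S,P=blob(blu,(225,335,50,152));h=cv2.convexHull(P);e=cv2.fitEllipse(h);print("blue ell",e,onpl(c,*e[0],T+n*.02,n,True))
C,S,P=blob(grn,(240,340,145,245));P=np.argwhere(grn[145:245,240:340])[:,::-1].astype(np.float32)+[240,145]
e=cv2.fitEllipse(cv2.convexHull(P.astype(np.float32)));print("green",e,onpl(c,*e[0],L-n*.0085,n,True))
C,S,P=blob(org,(290,325,190,225));print("stripe",C,S,onpl(c,*C,L-n*.0135,n,True))
f=cv2.resize(c["frame"][50:245,225:345],None,fx=3,fy=3,interpolation=cv2.INTER_CUBIC);cv2.imwrite("pics/crop1.png",f[:,:,::-1])
E
python3 m1.py
```

```text
traybar [276.28863636 105.83522727] [262  81  26  48 880] ((274.5, 104.5), (47.0, 25.0), 90.0)
[ 0.56623849 -0.2378928   0.14299327]
traykey [317.07142857 104.19387755] [310 100  14   9  98] [ 0.60917943 -0.23713297  0.17736087]
blue ell ((280.74847412109375, 106.9985122680664), (88.65575408935547, 93.43173217773438), 92.60926818847656) [ 0.57129887 -0.23958162  0.15197323]
green ((289.4368896484375, 197.7309112548828), (77.59381866455078, 87.03396606445312), 150.16648864746094) [ 0.58180364 -0.35029729  0.12952542]
stripe [306. 209.] [305 208   3   3   3] [ 0.60238081 -0.36378782  0.13360382]
```

View pics/crop1.png

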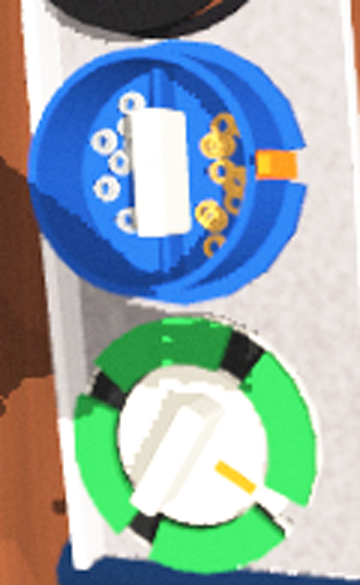

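```bash
cat > m2.py <<'E'
from meas import *
a=np.radians(5.2);s25,c25=np.sin(np.radians(25)),np.cos(np.radians(25))
n=np.array([-s25*np.cos(a),-s25*np.sin(a),c25])
ex=np.array([c25*np.cos(a),c25*np.sin(a),s25]);ey=np.cross(n,ex)
T=np.array([.571,-.24,.1293])
P=lambda u,v:(225+u/3,50+v/3)
b=onpl(c,*P(148,172),T+n*.014,n,True)-n*.014
k=onpl(c,*P(277,164),T+n*.030,n,True)-n*.030
print("mid",b,"key",k,"az in deck",np.degrees(np.arctan2((k-b)@ey,(k-b)@ex)),np.linalg.norm(k-b))
for p in ((133,112),(138,236),(160,108),(163,237)): print(onpl(c,*P(*p),T+n*.014,n,True).round(4))
L=np.array([.58,-.353,.1334])
for p in ((220,463),(250,488)): print("stripe",onpl(c,*P(*p),L-n*.0135,n,True).round(4))
p0,p1=[onpl(c,*P(*p),L-n*.0135,n,True) for p in ((220,463),(250,488))];d=p1-p0
print("lid az in deck",np.degrees(np.arctan2(d@ey,d@ex)))
print(get_obs()["eef_pos"])
E
python3 m2.py
```

```text
mid [ 0.56988768 -0.23648356  0.12893206] key [ 0.62181285 -0.23399254  0.1531508 ] az in deck -2.2238084224294594 0.05734959564749341
[ 0.5583 -0.2133  0.14  ]
[ 0.56   -0.2621  0.1387]
[ 0.5687 -0.2123  0.1448]
[ 0.5697 -0.2624  0.1432]
stripe [ 0.5936 -0.3577  0.1246]
stripe [ 0.6061 -0.3671  0.13  ]
lid az in deck -39.525945626230616
[ 0.56976597 -0.32018566  0.38037181]
```

```bash
python3 -m creep '[[0,0.04,-0.02,0.04,0.032],[-0.003,0.083,-0.05,0.04,0.032],[-0.003,0.083,-0.09,0.04,0.032],[-0.003,0.083,-0.13,0.04,0.032],[-0.003,0.083,-0.17,0.04,0.032],[-0.003,0.083,-0.2,0.04,0.032],[-0.003,0.083,-0.2,0.04,0.032],[-0.003,0.083,-0.2,0.04,0.032]]' 40
python3 - <<'E'
from h import *
c=camera("wrist");o=get_obs();print(o["eef_pos"],o["force"])
a=c["frame"];cv2.imwrite("pics/w2.png",a[150:420,90:470,::-1])
E
```

```text
clock: 1.9
eef_pos: [0.5661, -0.2348, 0.1805]
eef_rot: [-1.568, -0.03, 0.035]
force: [0.0, -0.9, 0.9]
width: 0.374
[ 0.56763918 -0.23618616  0.18300531] [ 0.3758184  -0.29938528  0.39334756]
```

View pics/w2.png

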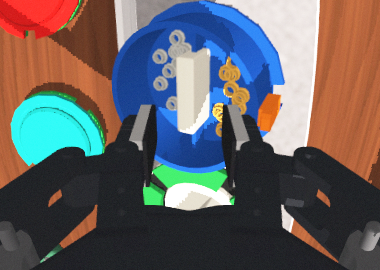

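The crop shows the bar (190,95) between the fingertips at (148,130) and (232,130). Next I descend, grip and lift.

```bash
python3 -m creep '[[-0.002,0,-0.025,0,0.03],[-0.002,0,-0.04,0,0.03],[-0.002,0,-0.05,0,0.03],[-0.002,0,-0.053,0,0.03],[-0.002,0,-0.053,0,0.03]]'
python3 - <<'E'
from h import *
for i in range(2):
    c=camera("wrist");o=get_obs();print(o["eef_pos"],o["force"],o["width"])
E
```

```text
clock: 2.37
eef_pos: [0.5692, -0.2385, 0.1355]
eef_rot: [-1.576, -0.041, 0.023]
force: [-3.9, 4.2, 17.0]
width: 0.35
[ 0.56888626 -0.23835624  0.13548557] [-3.29517027  4.28594666 17.3367487 ] 0.35428387194297956
[ 0.5687491  -0.2382994   0.13547442] [-3.51023918  3.67063634 16.25509264] 0.3542669692942625
```

```bash
python3 -m creep '[[0,0,0.005,0,0.03],[0,0,0.005,0,0.02],[0,0,0.005,0,0.0],[0,0,0.005,0,0.0],[0,0,0.005,0,0],[0,0,0.005,0,0]]' 30
python3 - <<'E'
from h import *
c=camera("wrist");o=get_obs();print(o["eef_pos"],o["force"],o["width"])
E
```

```text
clock: 2.97
eef_pos: [0.5649, -0.238, 0.1364]
eef_rot: [-1.573, -0.032, 0.031]
force: [-7.7, -0.3, 14.6]
width: 0.146
[ 0.56486877 -0.23802398  0.13646023] [-7.37598214  0.70212935 14.32680111] 0.14431259400345336
```

```bash
python3 -m creep '[[0.003,0,0.01,0,0],[0.008,0,0.022,0,0],[0.012,0,0.04,0,0],[0.015,0,0.065,0,0],[0.015,0,0.1,0,0],[0.015,0,0.1,0,0]]' 40
python3 - <<'E'
from h import *
c=camera("side");o=get_obs();print(o["eef_pos"],o["force"],o["width"])
u,v=proj(c,o["eef_pos"]);print(u,v);u,v=int(u),int(v);a=c["frame"][max(v-90,0):v+90,u-100:u+100]
b=camera("wrist")["frame"][190:420,90:470]
a=cv2.resize(a,(460,414));b=cv2.resize(b,(340,206));
k=np.zeros((414,800,3),np.uint8);k[:,:460]=a;k[:206,460:]=b
cv2.imwrite("pics/g1.png",k[:,:,::-1])
E
```

```text
clock: 3.52
eef_pos: [0.5833, -0.2386, 0.2408]
eef_rot: [-1.577, -0.04, 0.024]
force: [0.7, -1.0, 0.1]
width: 0.142
[ 0.58245725 -0.23820972  0.23786348] [ 0.36124616 -0.15127662 -3.3435777 ] 0.13825026196200338
339.34737104704925 249.73403908464434
```

View pics/g1.png

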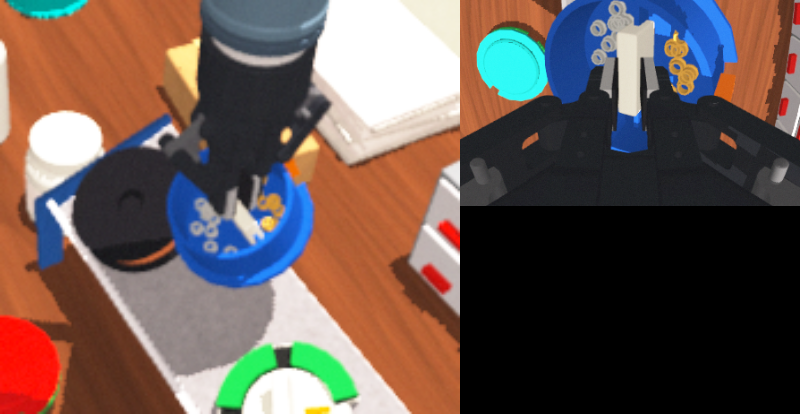

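The tray is gripped, level, and clear of the rack. Key visible at (295,170) in the side crop. Next I carry it high towards the canister and measure there.

```bash
python3 -m creep '[[0,0.02,0.03,0,0],[-0.01,0.05,0.05,0,0],[-0.02,0.085,0.07,0,0],[-0.03,0.12,0.09,0,0],[-0.04,0.155,0.1,0,0],[-0.05,0.19,0.1,0,0],[-0.06,0.225,0.1,0,0],[-0.07,0.26,0.1,0,0],[-0.07,0.29,0.1,0,0],[-0.07,0.29,0.1,0,0]]'
python3 - <<'E'
from h import *
c=camera("wrist");o=get_obs();print(o["eef_pos"],o["eef_rot"],o["force"],o["width"])
cv2.imwrite("pics/c1.png",c["frame"][:,:,::-1])
E
```

```text
clock: 4.45
eef_pos: [0.5082, 0.0584, 0.3319]
eef_rot: [-1.567, -0.033, 0.037]
force: [0.2, 0.4, -2.8]
width: 0.126
[0.50881496 0.055862   0.33182589] [-1.56931074 -0.03280881  0.037016  ] [ 0.30380303 -1.01725815 -2.97635601] 0.12753008756956735
```

View pics/c1.png

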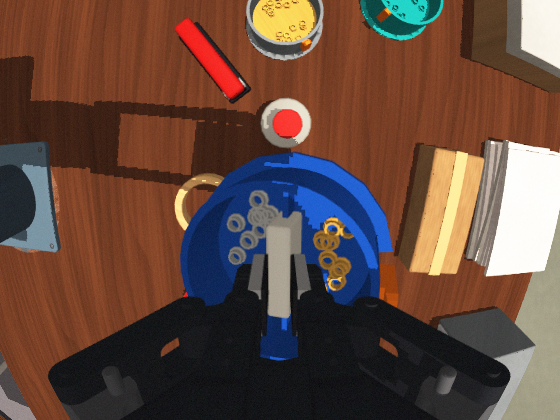

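The grey canister is at (285,20) with its key at (307,43). The turquoise one is at (402,10). The tray is held level, its key at (388,280). I'll move closer so the whole canister is in view.

```bash
python3 -m creep '[[0,0.03,0,0,0],[-0.01,0.06,0,0,0],[-0.015,0.075,0,0,0],[-0.015,0.075,0,0,0],[-0.015,0.075,0,0,0]]'
python3 - <<'E'
from h import *
c=camera("wrist");o=get_obs();print(o["eef_pos"],o["eef_rot"],o["width"])
np.save("c2.npy",c,allow_pickle=True)
f=c["frame"]
a=cv2.resize(f[20:165,190:390],None,fx=4,fy=4,interpolation=cv2.INTER_CUBIC)
cv2.imwrite("pics/c2.png",a[:,:,::-1])
E
```

```text
clock: 4.92
eef_pos: [0.4948, 0.1277, 0.3321]
eef_rot: [-1.571, -0.031, 0.034]
force: [0.1, 0.1, -2.3]
width: 0.125
[0.4950766  0.12710836 0.33225152] [-1.57151442 -0.0299947   0.03263447] 0.12466570673878977
```

View pics/c2.png

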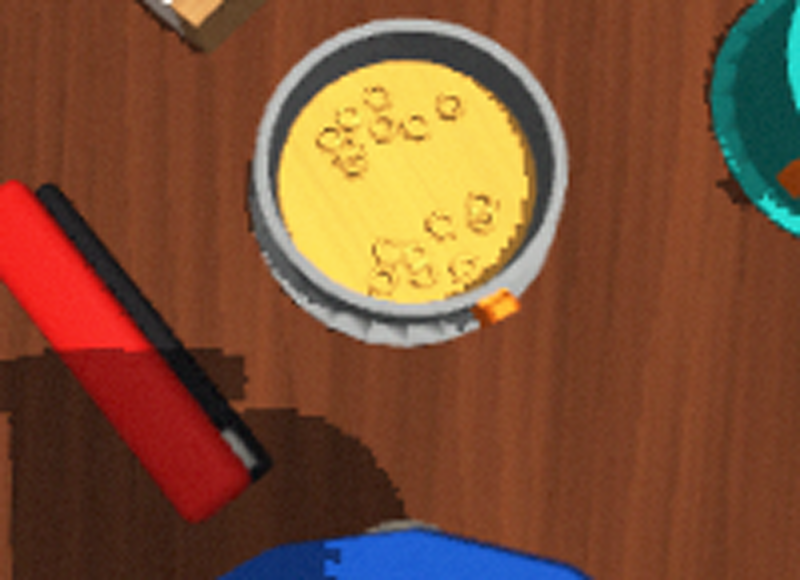

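The crop shows the canister rim centred at about (410,168) in the crop, i.e. image (292.5,62), with the key tip at (498,305) in the crop. Now I compute the canister pose and check the tray's pose in the gripper from its key.

```bash
cat > m3.py <<'E'
from h import *
from scipy.optimize import least_squares
c=np.load("c2.npy",allow_pickle=True).item()
P=lambda u,v:(190+u/4-.4,20+v/4-.4)
pts=[((254,165),.048),((568,168),.048),((408,18),.048),((298,62),.048),((518,62),.048),((271,165),.044),((555,165),.044),((408,32),.044),((405,304),.044)]
W=np.array([onplane(c,*P(*p),.07,True)[:2] for p,_ in pts]);r=np.array([r for _,r in pts])
s=least_squares(lambda x:np.hypot(*(W-x).T)-r,[.5,.27]);print("can",s.x,(s.fun*1e3).round(1))
k=onplane(c,*P(498,303),.076,True)[:2];d=k-s.x;print("key",k,np.degrees(np.arctan2(d[1],d[0])),np.hypot(*d))
s2=camera("side");e=camera("scene");w=camera("wrist");o=get_obs()
p=np.array(o["eef_pos"])
rs=[]
for n,cc,f in (("side",s2,0),("scene",e,0),("wrist",w,1)):
    H=hsv(cc);m=((H[...,0]>4)&(H[...,0]<20)&(H[...,1]>190)&(H[...,2]>110)).astype(np.uint8)
    q=proj(cc,p+[.0528,.002,.015],f);N,L,S,C=cv2.connectedComponentsWithStats(m)
    js=[j for j in range(1,N) if S[j,4]>8 and np.hypot(*(C[j]-q))<45]
    print(n,q.round(1),[(C[j].round(1),S[j]) for j in js])
print(p,o["eef_rot"])
E
python3 m3.py
```

```text
can [0.5048607  0.27171933] [ 0.2 -0.   0.4  0.4 -0.4 -1.  -0.1 -0.4 -0. ]
key [0.53234649 0.22928475] -57.06800322569084 0.05055850332058771
side [239.9  92.1] [(array([238.8,  90.9]), array([235,  84,  11,  15,  57], dtype=int32)), (array([226.3, 103.7]), array([224, 101,   7,   7,  31], dtype=int32))]
scene [322.4 180.5] [(array([323.4, 178.7]), array([321, 173,   6,  12,  46], dtype=int32))]
wrist [393.5 282.2] [(array([388.5, 284.2]), array([379, 263,  20,  45, 670], dtype=int32))]
[0.49538615 0.12674707 0.33279238] [-1.57107917 -0.02947796  0.03074648]
```

Run:
```python
from h import *
s=camera("side");e=camera("scene");w=camera("wrist")
A=ray(s,238.8,90.9);B=ray(e,323.4,178.7);C=ray(w,388.5,284.2,True)
p=np.array(get_obs()["eef_pos"])
for n,x in (("all",(A,B,C)),("s+e",(A,B)),("s+w",(A,C)),("e+w",(B,C))): X=tri(*x);print(n,X.round(4),(X-p).round(4))
from scipy.spatial.transform import Rotation as Ro
R=Ro.from_rotvec(get_obs()["eef_rot"]).as_matrix();print(R.round(3),get_obs()["joints"])
# project hypothesised tray key corners in wrist
```

```text
all [0.5454 0.1287 0.3511] [0.0501 0.0015 0.0179]
s+e [0.5457 0.1283 0.3515] [0.0504 0.0011 0.0183]
s+w [0.5455 0.1291 0.3506] [0.0502 0.0019 0.0174]
e+w [0.5451 0.1286 0.3508] [0.0498 0.0014 0.0177]
[[ 0.999 -0.    -0.039]
 [ 0.039 -0.     0.999]
 [-0.    -1.    -0.   ]] [ 3.30375296e-02  1.38697326e-01  1.44009143e+00 -1.50667096e-04
  1.56297083e+00 -5.63832072e-03]
```

```bash
python3 -m creep '[[0,0.025,0,-0.12,0],[0.005,0.055,0,-0.24,0],[0.01,0.085,0,-0.36,0],[0.01,0.11,0,-0.48,0],[0.01,0.13,-0.02,-0.6,0],[0.01,0.145,-0.05,-0.72,0],[0.01,0.145,-0.09,-0.84,0],[0.01,0.145,-0.13,-0.96,0],[0.01,0.145,-0.16,-1.033,0],[0.01,0.145,-0.18,-1.033,0]]'
python3 - <<'E'
from h import *
s=camera("side");e=camera("scene");o=get_obs();p=np.array(o["eef_pos"])
from scipy.spatial.transform import Rotation as Ro
R=Ro.from_rotvec(o["eef_rot"]).as_matrix();print(p,np.degrees(np.arctan2(R[1,0],R[0,0])),o["force"])
k=np.zeros((420,800,3),np.uint8)
for i,cc in enumerate((s,e)):
    u,v=proj(cc,p-[0,0,.05]).astype(int);k[:,i*400:i*400+400]=cv2.resize(cc["frame"][v-52:v+53,u-50:u+50],(400,420),interpolation=cv2.INTER_CUBIC);print(u,v)
cv2.imwrite("pics/p1.png",k[:,:,::-1])
E
```

```text
clock: 6.1
eef_pos: [0.5031, 0.2722, 0.1494]
eef_rot: [-1.431, 0.781, -0.775]
force: [-0.6, 0.7, -2.6]
width: 0.122
[0.50235691 0.2717712  0.14902599] -56.91188246780579 [-0.96523176 -0.10767695 -2.58628842]
206 152
363 284
```

View pics/p1.png

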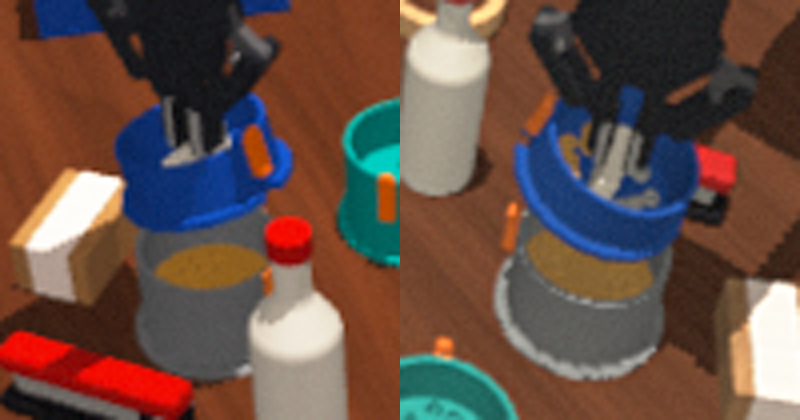

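The tray is over the canister with its key correctly oriented: tray key at (258,150) and canister key at (267,280) in the side crop, and the scene crop agrees. It still tilts about 10°, key side up. I'll squeeze harder and measure the flange slope numerically.

```bash
cat > tilt.py <<'E'
from h import *
from scipy.spatial.transform import Rotation as Ro
def tilt(dz=-.024,r=.0555,col="blue",save=None):
    o=get_obs();p=np.array(o["eef_pos"]);R=Ro.from_rotvec(o["eef_rot"]).as_matrix()
    x=R[:,0];out=[]
    for nm in ("side","scene"):
        c=camera(nm);H=hsv(c)
        m=((H[...,0]>100)&(H[...,0]<128)&(H[...,1]>110)&(H[...,2]>40)) if col=="blue" else None
        u,v=proj(c,p+[0,0,dz]).astype(int);k=np.zeros(m.shape,np.uint8);k[v-32:v+34,u-38:u+38]=m[v-32:v+34,u-38:u+38]
        N,L,S,C=cv2.connectedComponentsWithStats(k);P=np.argwhere(L==1+np.argmax(S[1:,4]))[:,::-1].astype(float)
        def slope(P):
            lo=P[P[:,0]<=P[:,0].min()+1.0].mean(0);hi=P[P[:,0]>=P[:,0].max()-1.0].mean(0);d=hi-lo;return np.degrees(np.arctan2(d[1],d[0])),P[:,0].mean()
        def model(al):
            n=np.cos(al)*np.array([0,0,1])-np.sin(al)*x;xx=np.cos(al)*x+np.sin(al)*np.array([0,0,1]);y=np.cross(n,xx)
            t=np.linspace(0,2*np.pi,720)
            return slope(np.array([proj(c,p+n*dz+r*(np.cos(a)*xx+np.sin(a)*y)) for a in t]))[0]
        m0,m1=model(0),model(.1);s=slope(P)[0];out.append((nm,round(s,1),round(m0,1),"tilt deg",round(np.degrees(.1)*(s-m0)/(m1-m0),1)))
    print(out,o["width"],o["force"].round(1))
E
python3 -c "from tilt import *;tilt()"
python3 -m creep '[[0.002,0,0,0,0],[0.002,0,0,0,0],[0.002,0,0,0,0],[0.002,0,0,0,0]]' 110
python3 -c "from tilt import *;tilt()"
```

```text
[('side', np.float64(4.4), np.float64(-2.8), 'tilt deg', np.float64(-10.7)), ('scene', np.float64(1.5), np.float64(7.9), 'tilt deg', np.float64(-11.2))] 0.12234624847316253 [-1.  -0.1 -2.6]
clock: 6.63
eef_pos: [0.5077, 0.2732, 0.1546]
eef_rot: [-1.427, 0.772, -0.775]
force: [-0.2, -0.1, -2.7]
width: 0.086
[('side', np.float64(3.8), np.float64(-2.8), 'tilt deg', np.float64(-9.2)), ('scene', np.float64(1.3), np.float64(7.9), 'tilt deg', np.float64(-11.3))] 0.08569497860770275 [-0.2 -0.1 -2.7]
```

```bash
python3 -m creep '[[-0.001,-0.001,-0.015,0,0],[-0.0015,-0.001,-0.03,0,0],[-0.0015,-0.001,-0.037,0,0],[-0.0015,-0.001,-0.037,0,0]]' 30
python3 - <<'E'
from h import *
for i in range(4): camera("side");o=get_obs();print(o["eef_pos"].round(4),o["force"].round(1),o["width"])
# key stripe direction
P=[]
for nm in ("side","scene"):
    c=camera(nm);H=hsv(c);m=((H[...,0]>4)&(H[...,0]<20)&(H[...,1]>170)&(H[...,2]>90)).astype(np.uint8)
    q=proj(c,np.array([.505+.0288,.272-.0443,.135]));N,L,S,C=cv2.connectedComponentsWithStats(m)
    j=min((j for j in range(1,N) if S[j,4]>15),key=lambda j:np.hypot(*(C[j]-q)));X=np.argwhere(L==j)[:,::-1].astype(np.float32)
    vx,vy,x,y=cv2.fitLine(X,cv2.DIST_L2,0,.01,.01).ravel();o1,d1=ray(c,x,y);_,d2=ray(c,x+10*vx,y+10*vy);n=np.cross(d1,d2);P.append(n/np.linalg.norm(n));print(nm,C[j],S[j],q)
d=np.cross(*P);d*=np.sign(d[2])/np.linalg.norm(d);print("key dir",d.round(3))
k=np.array([np.cos(np.radians(-57)),np.sin(np.radians(-57)),0]);print("lean away from key deg",np.degrees(np.arcsin(-d@k)))
E
```

```text
clock: 7.07
eef_pos: [0.5042, 0.2716, 0.1146]
eef_rot: [-1.431, 0.776, -0.772]
force: [-1.2, 0.1, -2.7]
width: 0.083
[0.5049 0.2719 0.1157] [-0.1  0.9 -3. ] 0.08518275924495862
[0.5056 0.2721 0.1165] [ 0.2 -0.1 -2.9] 0.08160753357108261
[0.5061 0.2722 0.117 ] [ 0.3  0.3 -1.7] 0.08667330420663914
[0.5062 0.2723 0.1172] [ 0.1  0.3 -2.9] 0.08162631213754837
side [221.52083333 147.5625    ] [219 142   7  12  48] [222.86391958 148.44030028]
scene [345.05714286 268.25714286] [342 263   7  11  35] [343.95169955 268.46236722]
key dir [-0.146  0.186  0.972]
lean away from key deg 13.619477569408607
```

```bash
cat > st.py <<'E'
from h import *
for i in range(2): camera("side");o=get_obs();print(o["clock"],o["eef_pos"].round(4),o["force"].round(1),round(o["width"],3))
E
python3 -m creep '[[0,0,-0.003,0,0],[0,0,-0.006,0,0],[0,0,-0.006,0,0]]' 25;python3 st.py; python3 -m creep '[[0,0,-0.002,0,0],[0,0,-0.004,0,0],[0,0,-0.004,0,0]]';python3 st.py
```

```text
clock: 7.62
eef_pos: [0.5056, 0.2719, 0.11]
eef_rot: [-1.429, 0.774, -0.774]
force: [-0.2, -0.3, -1.9]
width: 0.083
7.6667 [0.5056 0.272  0.1102] [ 0.1 -0.4 -1.9] 0.087
7.7167 [0.5056 0.272  0.1103] [ 0.8  1.  -3. ] 0.085
clock: 7.97
eef_pos: [0.507, 0.2712, 0.1075]
eef_rot: [-1.428, 0.771, -0.776]
force: [0.8, -4.4, 6.7]
width: 0.079
8.0167 [0.5069 0.2713 0.1077] [ 1.2 -4.1  7.2] 0.083
8.0667 [0.5069 0.2713 0.1078] [ 0.4 -3.5  6.8] 0.085
```

```bash
python3 -m creep '[[0,0,-0.002,0,0],[0,0,-0.004,0,0],[0,0,-0.004,0,0]]' 20;python3 st.py; python3 -m creep '[[0,0,-0.002,0,0],[0,0,-0.003,0,0],[0,0,-0.003,0,0]]';python3 st.py
```

```text
clock: 8.32
eef_pos: [0.5082, 0.2704, 0.105]
eef_rot: [-1.428, 0.769, -0.779]
force: [0.5, -9.3, 15.6]
width: 0.084
8.3667 [0.5082 0.2704 0.1052] [-0.1 -8.7 14.6] 0.082
8.4167 [0.5081 0.2705 0.1053] [ 1.8 -9.9 14.3] 0.081
clock: 8.67
eef_pos: [0.5089, 0.2703, 0.1031]
eef_rot: [-1.427, 0.768, -0.78]
force: [0.7, -10.9, 20.6]
width: 0.082
8.7167 [0.5089 0.2703 0.1032] [  1.1 -10.1  20.3] 0.08
8.7667 [0.5089 0.2703 0.1033] [ -0.4 -10.9  19.4] 0.088
```

```bash
cat > lean.py <<'E'
from h import *
def lean(z,save=None,cx=.505,cy=.272,az=-57):
    P=[];k=np.array([np.cos(np.radians(az)),np.sin(np.radians(az)),0]);rs=[];cr=[]
    for nm in ("side","scene"):
        c=camera(nm);H=hsv(c);m=((H[...,0]>4)&(H[...,0]<20)&(H[...,1]>170)&(H[...,2]>90)).astype(np.uint8)
        q=proj(c,np.array([cx,cy,z])+.0528*k);N,L,S,C=cv2.connectedComponentsWithStats(m)
        j=min((j for j in range(1,N) if S[j,4]>15),key=lambda j:np.hypot(*(C[j]-q)));X=np.argwhere(L==j)[:,::-1].astype(np.float32)
        vx,vy,x,y=cv2.fitLine(X,cv2.DIST_L2,0,.01,.01).ravel();o1,d1=ray(c,x,y);_,d2=ray(c,x+10*vx,y+10*vy);n=np.cross(d1,d2);P.append(n/np.linalg.norm(n));print(nm,C[j].round(1),S[j],q.round(1));rs.append(ray(c,*C[j]))
        u,v=proj(c,np.array([cx,cy,.09])).astype(int);cr.append(cv2.resize(c["frame"][v-52:v+53,u-50:u+50],(400,420),interpolation=cv2.INTER_CUBIC))
    d=np.cross(*P);d*=np.sign(d[2])/np.linalg.norm(d);X=tri(*rs);e=X-[cx,cy,0]
    print("key",X.round(4),"az",np.degrees(np.arctan2(e[1],e[0])).round(1),"r",np.hypot(e[0],e[1]).round(4),"dir",d.round(3),"lean",np.degrees(np.arcsin(-d@k)).round(1))
    if save: cv2.imwrite(save,np.hstack(cr)[:,:,::-1])
E
python3 -c "
from lean import *
lean(.118,'pics/p2.png')"
```

```text
side [223.8 152. ] [222 149   5   7  24] [223.3 153.8]
scene [341.5 273.6] [339 269   6  10  33] [343.1 272.9]
key [0.5381 0.2294 0.1204] az -52.2 r 0.054 dir [0.48  0.433 0.763] lean 5.8
```

View pics/p2.png

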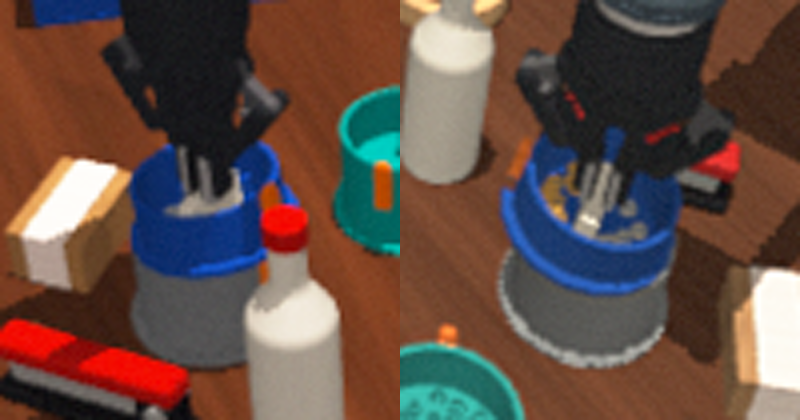

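The tray's low side, opposite the key, is down on the rim. The key side is still up about 7° and aligned over the canister's key. I'll press on gently.

```bash
python3 -m creep '[[0,0,-0.002,0,0],[0,0,-0.003,0,0],[0,0,-0.003,0,0]]' 20;python3 st.py; python3 -m creep '[[0,0,-0.002,0,0],[0,0,-0.003,0,0],[0,0,-0.003,0,0]]';python3 st.py;  python3 -c "
from lean import *
lean(.115)"
```

```text
clock: 9.12
eef_pos: [0.5079, 0.2716, 0.0985]
eef_rot: [-1.426, 0.77, -0.778]
force: [1.1, -4.0, 9.9]
width: 0.087
9.1667 [0.5079 0.2716 0.0986] [ 2.2 -3.5  9.5] 0.087
9.2167 [0.5079 0.2716 0.0986] [ 1.6 -4.5 10.6] 0.083
clock: 9.47
eef_pos: [0.5081, 0.2717, 0.0983]
eef_rot: [-1.425, 0.768, -0.778]
force: [-4.2, -8.1, 28.7]
width: 0.085
9.5167 [0.5081 0.2717 0.0983] [-5.2 -7.8 27.9] 0.086
9.5667 [0.5082 0.2717 0.0983] [-4.3 -6.7 29.2] 0.084
side [252.4 149.2] [251 144   4  11  42] [223.4 154.8]
scene [341.4 275.9] [339 271   6  11  34] [342.9 273.7]
key [0.5801 0.2269 0.129 ] az -31.0 r 0.0876 dir [0.029 0.108 0.994] lean 4.3
```

```bash
python3 - <<'E'
from h import *
e=camera("scene");k=np.array([np.cos(np.radians(-57)),np.sin(np.radians(-57)),0])
for z in (.117,.124,.110,.09,.077,.07): print(z,proj(e,np.array([.505,.272,z])+.0528*k).round(1))
E
python3 -m creep '[[0,0,0.004,0,0],[0,0,0.004,0,0],[0,0,0.004,0,0.01],[0,0,0.004,0,0.02],[0,0,0.004,0,0.03],[0,0,0.004,0,0.03]]' 20;python3 st.py;  python3 -c "
from lean import *
lean(.112)"
```

```text
0.117 [343.  273.2]
0.124 [343.4 271.4]
0.11 [342.7 275. ]
0.09 [341.7 280.1]
0.077 [341.1 283.4]
0.07 [340.7 285.1]
clock: 10.22
eef_pos: [0.505, 0.2721, 0.0966]
eef_rot: [-1.43, 0.775, -0.773]
force: [0.2, -0.7, 0.1]
width: 0.349
10.2667 [0.5051 0.2721 0.0967] [-0.6  0.8 -0.3] 0.349
10.3167 [0.5052 0.2721 0.0968] [-0.4  0.5 -0.5] 0.354
side [222.2 156.4] [221 153   4  10  17] [223.4 155.7]
scene [342.1 276. ] [340 271   5  11  31] [342.8 274.5]
key [0.5333 0.229  0.108 ] az -56.7 r 0.0515 dir [0.365 0.345 0.865] lean 5.2
```

```bash
python3 -m creep '[[0,0,0.01,0,0.03],[0,0,0.03,0,0.03],[0,0,0.06,0,0.03],[0,0,0.1,0,0.03],[-0.02,-0.01,0.13,0,0.03],[-0.05,-0.03,0.17,0,0.03],[-0.08,-0.05,0.19,0,0.03],[-0.08,-0.05,0.19,0,0.03],[-0.08,-0.05,0.19,0,0.03]]'
cat > m4.py <<'E'
from h import *
from scipy.optimize import least_squares
c=camera("wrist");o=get_obs();np.save("c4.npy",c,allow_pickle=True);cv2.imwrite("pics/c4.png",c["frame"][:,:,::-1])
H=hsv(c);q=proj(c,np.array([.505,.272,.11]),True);print(q,o["eef_pos"])
blu=((H[...,0]>100)&(H[...,0]<128)&(H[...,1]>110)&(H[...,2]>40)).astype(np.uint8)
N,L,S,C=cv2.connectedComponentsWithStats(blu)
j=min((j for j in range(1,N) if S[j,4]>500),key=lambda j:np.hypot(*(C[j]-q)));print(C[j],S[j])
P=np.argwhere(L==j)[:,::-1].astype(np.float32);h=cv2.convexHull(P)[:,0]
org=((H[...,0]>4)&(H[...,0]<20)&(H[...,1]>170)&(H[...,2]>90)).astype(np.uint8);N,L2,S2,C2=cv2.connectedComponentsWithStats(org)
for j in range(1,N):
    if S2[j,4]>15 and np.hypot(*(C2[j]-q))<90:
        x=onplane(c,*C2[j],.114,True);e=x-[.505,.272,.114];print("org",C2[j].round(1),S2[j],x.round(4),np.degrees(np.arctan2(e[1],e[0])).round(1),np.hypot(*e[:2]).round(4))
# flange circle, top of flange z=.075
for z,r in ((.074,.0555),(.110,.048)):
    W=np.array([onplane(c,*p,z,True)[:2] for p in h]);s=least_squares(lambda x:np.hypot(*(W-x[:2]).T)-x[2],[.505,.272,r]);print(z,s.x,np.abs(s.fun).max())
E
python3 m4.py
```

```text
clock: 11.17
eef_pos: [0.4248, 0.2215, 0.2908]
eef_rot: [-1.424, 0.77, -0.777]
force: [0.3, 0.8, -0.2]
width: 0.351
[279.38592637  96.13443156] [0.42558597 0.22196336 0.28902554]
[280.23458038 100.94556791] [ 231   50  101  101 5934]
org [240.3 161.2] [    0     0   560   372 56880] [0.43   0.2693 0.114 ] -177.9 0.075
org [254.8 172.7] [252 171   6   6  18] [0.428 0.251 0.114] -164.7 0.0798
0.074 [0.50469227 0.26972305 0.05570765] 0.0007129044993557168
0.11 [0.50265061 0.26877465 0.05013115] 0.0006415407596680398
```

Run:
```python
from h import *
c=np.load("c4.npy",allow_pickle=True).item();H=hsv(c)
Y,X=np.mgrid[:420,:560];w=(np.hypot(X-280,Y-101)<75)
m=((H[...,0]>5)&(H[...,0]<20)&(H[...,1]>190)&(H[...,2]>200)&w).astype(np.uint8)
N,L,S,C=cv2.connectedComponentsWithStats(m);i=[j for j in range(1,N) if S[j,4]>6]
for j in i:
    for z in(.117,.077):
        e=onplane(c,*C[j],z,True)-[.5047,.2697,z];print(C[j].round(1),S[j],z,np.degrees(np.arctan2(e[1],e[0])).round(1),np.hypot(*e[:2]).round(4))
# side-view canister/tray blue height check: lowest blue vs canister
```

```text
[333.1  98.2] [330  92   8  12  34] 0.117 -56.9 0.0501
[333.1  98.2] [330  92   8  12  34] 0.077 -54.1 0.0569
```

Run:
```python
import cv2,numpy as np
for f in ("scene0",):
    im=cv2.imread(f"pics/{f}.png");H=cv2.cvtColor(im,cv2.COLOR_BGR2HSV);m=((H[...,0]>4)&(H[...,0]<20)&(H[...,1]>170)&(H[...,2]>90)).astype(np.uint8)
    N,L,S,C=cv2.connectedComponentsWithStats(m)
    for j in range(1,N):
        if S[j,4]>8 and 325<C[j][0]<355 and 270<C[j][1]<310: print(C[j],S[j])
from h import *
c=camera("scene");H=hsv(c);m=((H[...,0]>4)&(H[...,0]<20)&(H[...,1]>170)&(H[...,2]>90)).astype(np.uint8)
N,L,S,C=cv2.connectedComponentsWithStats(m)
for j in range(1,N):
    if S[j,4]>5 and 325<C[j][0]<355 and 260<C[j][1]<310: print(C[j],S[j])
```

```text
[340.12195122 288.04878049] [338 282   5  13  41]
[342.08571429 275.85714286] [340 270   6  14  35]
```

```bash
python3 -m creep '[[0.035,0,0,0,0],[0.07,0.002,-0.02,0,0],[0.1,0.0045,-0.06,0,0],[0.108,0.0045,-0.1,0,0],[0.108,0.0045,-0.14,0,0],[0.108,0.0045,-0.155,0,0],[0.108,0.0045,-0.16,0,0],[0.108,0.0045,-0.164,0,0],[0.108,0.0045,-0.164,0,0]]' 60;python3 st.py; python3 -m creep '[[0,0,-0.003,0,0],[0,0,-0.003,0,0],[0,0,-0.006,0,0],[0,0,-0.006,0,0]]';python3 st.py
```

```text
clock: 12.02
eef_pos: [0.5338, 0.2268, 0.1225]
eef_rot: [-1.429, 0.775, -0.773]
force: [0.5, 0.4, 0.4]
width: 0.0
12.0667 [0.5344 0.2269 0.1239] [ 0.2 -0.1 -0. ] 0.003
12.1167 [0.5347 0.227  0.1247] [-0.   0.5  0.7] -0.0
clock: 12.45
eef_pos: [0.5335, 0.2266, 0.1176]
eef_rot: [-1.428, 0.773, -0.774]
force: [-0.1, 0.2, -0.1]
width: 0.002
12.5 [0.5334 0.2265 0.1175] [-0.5  0.1  0.1] -0.001
12.55 [0.5334 0.2265 0.1175] [-0.   0.7  0.3] 0.0
```

```bash
python3 -m creep '[[0,0,-0.002,0,0],[0,0,-0.004,0,0],[0,0,-0.004,0,0]]';python3 st.py
```

```text
clock: 12.8
eef_pos: [0.5352, 0.2257, 0.1163]
eef_rot: [-1.428, 0.77, -0.777]
force: [-3.8, -5.1, 16.4]
width: 0.001
12.85 [0.535  0.2258 0.1163] [-3.9 -4.7 16.9] -0.0
12.9 [0.535  0.2258 0.1163] [-3.1 -3.5 17.2] 0.002
```

Probing the tray key's top found contact at z≈0.1165, against 0.117 expected when seated, so the tray is home. Now the lid.

```bash
python3 -m creep '[[0,0,0.03,0,0],[0,0,0.07,0.06,0.01],[0,0,0.11,0.12,0.03],[0,-0.025,0.15,0.18,0.03],[0,-0.055,0.18,0.24,0.03],[0,-0.09,0.2,0.3,0.03],[0,-0.13,0.215,0.36,0.03],[0,-0.17,0.217,0.4,0.03],[0,-0.21,0.217,0.4,0.03],[0,-0.25,0.217,0.4,0.03]]'
python3 -m creep '[[0,-0.04,0,0,0.03],[0,-0.08,0,0,0.03],[0,-0.12,0,0,0.03],[0.01,-0.16,0,0,0.03],[0.02,-0.2,0,0,0.03],[0.0265,-0.24,0,0,0.03],[0.0265,-0.28,0,0,0.03],[0.0265,-0.32,0,0,0.03],[0.0265,-0.35,0,0,0.03],[0.0265,-0.35,0,0,0.03]]'
cat > m5.py <<'E'
from h import *
from scipy.optimize import least_squares
from scipy.spatial.transform import Rotation as Ro
import sys
camera("side");camera("side")
c=camera("wrist");o=get_obs();np.save("c5.npy",c,allow_pickle=True);cv2.imwrite("pics/c5.png",c["frame"][:,:,::-1])
R=Ro.from_rotvec(o["eef_rot"]).as_matrix();print(o["clock"],o["eef_pos"],np.degrees(np.arctan2(R[1,0],R[0,0])))
a=np.radians(5.2);s25,c25=np.sin(np.radians(25)),np.cos(np.radians(25))
n=np.array([-s25*np.cos(a),-s25*np.sin(a),c25]);ex=np.array([c25*np.cos(a),c25*np.sin(a),s25]);ey=np.cross(n,ex)
L=np.array([.58,-.353,.1334]);H=hsv(c);q=proj(c,L,True);print("q",q)
Y,X=np.mgrid[:420,:560];w=np.hypot(X-q[0],Y-q[1])<75
g=(H[...,0]>50)&(H[...,0]<75)&(H[...,1]>100)&(H[...,2]>60)&w
P=np.argwhere(g)[:,::-1].astype(np.float32);h=cv2.convexHull(P)[:,0]
D=L-n*.0085
W=np.array([onpl(c,*p,D,n,True)-D for p in h]);U=np.c_[W@ex,W@ey]
s=least_squares(lambda x:np.hypot(*(U-x[:2]).T)-x[2],[0,0,.055],loss="soft_l1",f_scale=.0005);M=L+s.x[0]*ex+s.x[1]*ey;print("lid mid",M.round(4),"r",s.x[2],np.abs(s.fun).max(),len(P))
m=((H[...,0]>8)&(H[...,0]<28)&(H[...,1]>120)&(H[...,2]>150)&w).astype(np.uint8)
N,Lb,S,C=cv2.connectedComponentsWithStats(m)
for j in range(1,N):
    if S[j,4]>8:
        X=onpl(c,*C[j],M-n*.0135,n,True)-M;Q=np.argwhere(Lb==j)[:,::-1].astype(np.float32);vx,vy,x,y=cv2.fitLine(Q,cv2.DIST_L2,0,.01,.01).ravel()
        d=onpl(c,x+8*vx,y+8*vy,M-n*.0135,n,True)-onpl(c,x-8*vx,y-8*vy,M-n*.0135,n,True)
        print("stripe",C[j].round(1),S[j],"r",np.hypot(X@ex,X@ey).round(4),"az deck",np.degrees(np.arctan2(X@ey,X@ex)).round(1),"dir",np.degrees(np.arctan2(d@ey,d@ex)).round(1))
        A=np.arctan2(X@ey,X@ex);lx=np.cos(A)*ex+np.sin(A)*ey;ly=np.cross(n,lx);print("lid x",lx.round(3),"az",np.degrees(np.arctan2(lx[1],lx[0])).round(1),"bar dir az",(np.degrees(np.arctan2(ly[1],ly[0]))-90).round(1),"ly",ly.round(3))
E
python3 m5.py
```

```text
clock: 13.73
eef_pos: [0.5334, -0.0249, 0.3313]
eef_rot: [-1.52, 0.462, -0.466]
force: [0.7, -0.4, -0.1]
width: 0.352
clock: 14.57
eef_pos: [0.5585, -0.3797, 0.3281]
eef_rot: [-1.521, 0.471, -0.468]
force: [-1.2, -0.1, -0.3]
width: 0.356
14.7167 [ 0.55981482 -0.37314728  0.32973444] -34.022110604092255
q [283.65257441 158.70584372]
lid mid [ 0.5755 -0.3537  0.1313] r 0.05581261094403459 0.048729843748418024 3643
stripe [343.4 115.1] [336 105  15  21  32] r 0.0809 az deck -0.3 dir -91.4
lid x [0.903 0.077 0.423] az 4.9 bar dir az 4.9 ly [-0.086  0.996  0.002]
stripe [304.5 157.5] [296 156  18   4  72] r 0.0226 az deck -36.3 dir -33.5
lid x [ 0.781 -0.524  0.34 ] az -33.9 bar dir az -28.5 ly [0.462 0.851 0.25 ]
stripe [317.6 215. ] [276 187  78  47 970] r 0.0787 az deck -100.7 dir 1.7
lid x [-0.078 -0.994 -0.078] az -94.5 bar dir az -96.5 ly [ 0.904 -0.104  0.415]
stripe [258.5 217.4] [245 200  30  34 552] r 0.093 az deck -153.1 dir -99.2
lid x [-0.764 -0.523 -0.377] az -145.6 bar dir az -150.1 ly [ 0.489 -0.851  0.191]
```

```bash
sed -e 's/^camera("side");camera("side")//' -e 's/^c=camera("wrist");o=get_obs();np.save.*/c=np.load("c5.npy",allow_pickle=True).item();o=get_obs()/' -e 's/^P=np.argwhere(g).*/N,Lg,S,C=cv2.connectedComponentsWithStats(g.astype(np.uint8));print([(C[j].round(0).tolist(),S[j].tolist()) for j in range(1,N) if S[j,4]>100]);g=np.isin(Lg,[j for j in range(1,N) if S[j,4]>100 and np.hypot(*(C[j]-q))<58]);P=np.argwhere(g)[:,::-1].astype(np.float32);h=cv2.convexHull(P)[:,0]/' m5.py > m6.py; python3 m6.py | head -6; python3 - <<'E'
E
```

```text
14.7167 [ 0.55981482 -0.37314728  0.32973444] -34.022110604092255
q [283.65257441 158.70584372]
[([308.0, 130.0], [283, 108, 51, 46, 1057]), ([254.0, 131.0], [236, 110, 39, 45, 890]), ([261.0, 182.0], [240, 162, 44, 41, 770]), ([314.0, 184.0], [292, 163, 42, 41, 884])]
lid mid [ 0.5757 -0.3537  0.1314] r 0.055671242815349936 0.0008589475443532835 3601
stripe [343.4 115.1] [336 105  15  21  32] r 0.0807 az deck -0.3 dir -91.4
lid x [0.903 0.077 0.423] az 4.9 bar dir az 5.0 ly [-0.086  0.996  0.002]
```

```bash
python3 -m creep '[[0.014,0.0205,-0.02,0.015,0.027],[0.014,0.0205,-0.06,0.015,0.027],[0.014,0.0205,-0.1,0.015,0.027],[0.014,0.0205,-0.14,0.015,0.027],[0.014,0.0205,-0.165,0.015,0.027],[0.014,0.0205,-0.175,0.015,0.027],[0.014,0.0205,-0.175,0.015,0.027]]';python3 st.py;python3 -m creep '[[0,0,-0.006,0,0.027],[0,0,-0.012,0,0.027],[0,0,-0.018,0,0.027],[0,0,-0.018,0,0.027]]';python3 st.py
python3 - <<'E'
from h import *
c=camera("wrist");cv2.imwrite("pics/l1.png",c["frame"][:,:,::-1])
E
```

```text
clock: 15.3
eef_pos: [0.5731, -0.35, 0.1528]
eef_rot: [-1.521, 0.455, -0.448]
force: [-0.4, 0.4, 0.4]
width: 0.317
15.35 [ 0.5742 -0.3514  0.1556] [0.4 0.4 1. ] 0.32
15.4 [ 0.5751 -0.3524  0.1573] [0.7 1.2 0.4] 0.309
clock: 15.73
eef_pos: [0.5736, -0.3524, 0.1364]
eef_rot: [-1.522, 0.454, -0.452]
force: [-0.7, 0.7, -0.3]
width: 0.315
15.7833 [ 0.5736 -0.3525  0.1368] [ 0.3 -0.1  0.4] 0.316
15.8333 [ 0.5738 -0.3527  0.1371] [0.4 0.5 0.1] 0.317
```

```bash
python3 -m creep '[[0,0,-0.002,0,0.027],[0,0,-0.005,0,0.027],[0,0,-0.005,0,0.027]]';python3 st.py;python3 -m creep '[[0,0,0,0,0.015],[0,0,0,0,0],[0,0,0,0,0],[0,0,0,0,0]]' 40;python3 st.py
```

```text
clock: 16.13
eef_pos: [0.5738, -0.3525, 0.1317]
eef_rot: [-1.523, 0.453, -0.452]
force: [-0.1, -0.0, 0.3]
width: 0.311
16.1833 [ 0.5738 -0.3525  0.1318] [ 0.3  0.2 -0.1] 0.316
16.2333 [ 0.5739 -0.3526  0.132 ] [-0.  -0.4  0. ] 0.315
clock: 16.57
eef_pos: [0.5741, -0.3524, 0.1336]
eef_rot: [-1.523, 0.452, -0.453]
force: [-2.4, 3.8, 5.7]
width: 0.169
16.6167 [ 0.5741 -0.3524  0.1335] [-2.8  2.9  5.4] 0.164
16.6667 [ 0.574  -0.3524  0.1335] [-2.4  3.5  4.8] 0.166
```

```bash
python3 -m creep '[[0.003,0,0.008,0,0],[0.008,0,0.02,0,0],[0.012,0,0.04,0,0],[0.012,0,0.07,0,0],[0.012,0,0.11,0,0],[0.012,0,0.15,0,0],[0.012,0,0.17,0,0],[0.012,0,0.17,0,0]]' 60;python3 st.py
python3 - <<'E'
from h import *
a=[]
for n in("side","scene"):
    c=camera(n);p=get_obs()["eef_pos"];u,v=proj(c,np.array(p)-[0,0,.02]).astype(int);a.append(cv2.resize(c["frame"][max(v-45,0):max(v-45,0)+90,u-50:u+50],(400,360),interpolation=cv2.INTER_CUBIC))
w=camera("wrist")["frame"][120:420,80:480];w=cv2.resize(w,(320,240))
k=np.zeros((600,800,3),np.uint8);k[:360]=np.hstack(a);k[360:,:320]=w;cv2.imwrite("pics/l2.png",k[:,:,::-1])
E
```

```text
clock: 17.33
eef_pos: [0.5879, -0.3541, 0.3094]
eef_rot: [-1.528, 0.445, -0.461]
force: [-0.9, -0.2, -1.5]
width: 0.125
17.3833 [ 0.5871 -0.3534  0.3056] [-0.2 -0.3 -3.2] 0.121
17.4333 [ 0.5862 -0.3528  0.3026] [ 0.7 -0.3 -2.7] 0.122
```

View pics/l2.png

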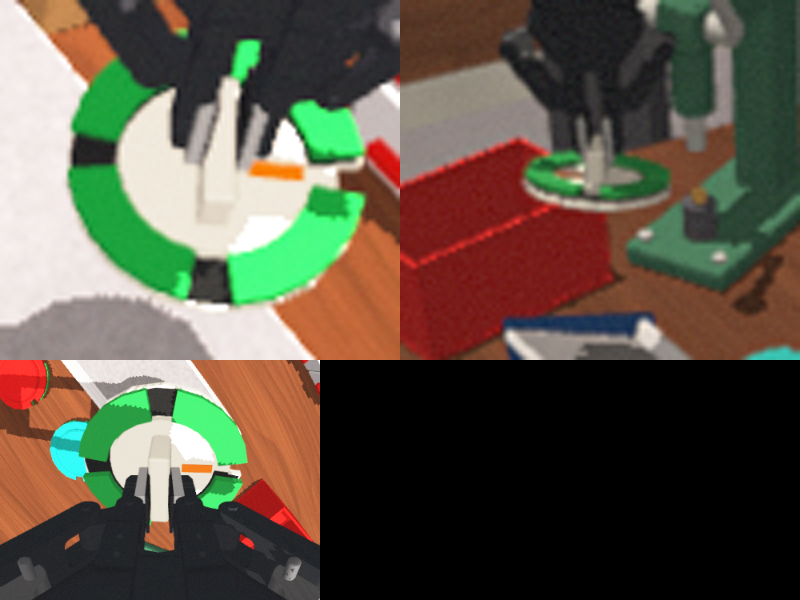

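The lid is held by its bar. The stripe is at (278,172) in the side crop, still along the jaw direction, and the lid is close to level. That was the 12th picture, so from here on I use numbers only.

```bash
cat > lp.py <<'E'
from h import *
from scipy.optimize import least_squares
from scipy.spatial.transform import Rotation as Ro
def lidpose(views=("side","wrist"),dz=-.02,off=.0085,win=.075,upper=True):
    camera("side");data=[]
    o=get_obs();p=np.array(o["eef_pos"]);R=Ro.from_rotvec(o["eef_rot"]).as_matrix();az=np.arctan2(R[1,0],R[0,0]);u=np.array([np.cos(az),np.sin(az),0]);v=np.array([-u[1],u[0],0])
    for nm in views:
        c=camera(nm);f=nm=="wrist";H=hsv(c);q=proj(c,p+[0,0,dz],f)
        rad=max(np.hypot(*(proj(c,p+[0,0,dz]+win*np.array([np.cos(t),np.sin(t),0]),f)-q)) for t in np.linspace(0,6.28,9))
        Y,X=np.mgrid[:420,:560];g=(H[...,0]>50)&(H[...,0]<75)&(H[...,1]>120)&(H[...,2]>60)&(np.hypot(X-q[0],Y-q[1])<rad)
        N,Lg,S,C=cv2.connectedComponentsWithStats(g.astype(np.uint8));g=np.isin(Lg,[j for j in range(1,N) if S[j,4]>60])
        P=np.argwhere(g)[:,::-1].astype(np.float32);h=cv2.convexHull(P)[:,0]
        # densify none: use hull vertices that lie on true component border
        for x in h: data.append(ray(c,*x,f))
    O=np.array([d[0] for d in data]);D=np.array([d[1] for d in data])
    def res(x):
        n=np.array([x[3],x[4],1.]);n/=np.linalg.norm(n);cc=x[:3]
        t=((cc-O)@n)/(D@n);X=O+D*t[:,None];return np.linalg.norm(X-cc,axis=1)-.055
    s=least_squares(res,np.r_[p+[0,0,dz],0,0],loss="soft_l1",f_scale=.0008)
    n=np.array([s.x[3],s.x[4],1.]);n/=np.linalg.norm(n);mid=s.x[:3]+n*off;d=mid-p
    r=np.abs(res(s.x));print("tool",p.round(4),"az",np.degrees(az).round(1),"lid mid",mid.round(4),"rel tool u,v,z mm",(1e3*np.array([d@u,d@v,d[2]])).round(1),"tilt deg toward u,v",np.degrees(n@u).round(1),np.degrees(n@v).round(1),"inl",(r<.0015).sum(),len(r))
    return mid,n
E
python3 -c "
from lp import *
lidpose();lidpose(('wrist',));lidpose(('side',))"
```

```text
tool [ 0.5853 -0.3521  0.2994] az -33.1 lid mid [ 0.586  -0.3523  0.2969] rel tool u,v,z mm [ 0.7  0.1 -2.5] tilt deg toward u,v -3.8 -11.8 inl 59 63
tool [ 0.5857 -0.3524  0.3007] az -33.1 lid mid [ 0.5867 -0.3523  0.2994] rel tool u,v,z mm [ 0.8  0.7 -1.3] tilt deg toward u,v -3.8 -12.3 inl 31 35
tool [ 0.5859 -0.3526  0.3015] az -33.1 lid mid [ 0.5861 -0.3528  0.2986] rel tool u,v,z mm [ 0.3 -0.1 -2.9] tilt deg toward u,v -5.0 -13.7 inl 28 28
```

```bash
python3 -m creep '[[0,0.02,0.01,0,0],[-0.01,0.05,0.02,0,0],[-0.02,0.085,0.02,0,0],[-0.03,0.12,0.02,0,0],[-0.04,0.155,0.02,-0.05,0],[-0.05,0.19,0.02,-0.1,0],[-0.06,0.225,0.02,-0.15,0],[-0.07,0.26,0.02,-0.2,0],[-0.08,0.295,0.02,-0.25,0],[-0.09,0.33,0.02,-0.3,0]]'
python3 -m creep '[[-0.01,0.035,0,-0.05,0],[-0.02,0.07,0,-0.1,0],[-0.03,0.105,0,-0.117,0],[-0.04,0.14,0,-0.117,0],[-0.05,0.175,0,-0.117,0],[-0.06,0.21,-0.01,-0.117,0],[-0.0705,0.235,-0.02,-0.117,0],[-0.0705,0.245,-0.022,-0.117,0],[-0.0705,0.245,-0.022,-0.117,0],[-0.0705,0.245,-0.022,-0.117,0]]'
cat > m7.py <<'E'
from h import *
from scipy.optimize import least_squares
for i in range(3): camera("side")
c=camera("wrist");o=get_obs();H=hsv(c);q=proj(c,np.array([.505,.271,.09]),True);print(q,o["eef_pos"])
blu=((H[...,0]>100)&(H[...,0]<128)&(H[...,1]>110)&(H[...,2]>40)).astype(np.uint8)
N,L,S,C=cv2.connectedComponentsWithStats(blu);j=min((j for j in range(1,N) if S[j,4]>500),key=lambda j:np.hypot(*(C[j]-q)));print(C[j],S[j])
h=cv2.convexHull(np.argwhere(L==j)[:,::-1].astype(np.float32))[:,0]
W=np.array([onplane(c,*p,.074,True)[:2] for p in h])
s=least_squares(lambda x:np.hypot(*(W-x[:2]).T)-.0556,[.505,.271],loss="soft_l1",f_scale=.0005);print(s.x,(1e3*(np.hypot(*(W-s.x).T)-.0556)).round(1))
Y,X=np.mgrid[:420,:560];m=((H[...,0]>5)&(H[...,0]<20)&(H[...,1]>190)&(H[...,2]>200)&(np.hypot(X-q[0],Y-q[1])<75)).astype(np.uint8)
N,L,S,C=cv2.connectedComponentsWithStats(m)
for j in range(1,N):
    if S[j,4]>6:
        e=onplane(c,*C[j],.117,True)[:2]-s.x;print("key",C[j].round(1),np.degrees(np.arctan2(e[1],e[0])).round(1),np.hypot(*e).round(4))
E
python3 m7.py; python3 -c "
from lp import *
lidpose(('wrist',))"
```

```text
clock: 18.77
eef_pos: [0.4949, -0.0205, 0.323]
eef_rot: [-1.459, 0.686, -0.688]
force: [0.4, -0.5, -2.8]
width: 0.124
clock: 19.6
eef_pos: [0.4254, 0.2225, 0.3008]
eef_rot: [-1.429, 0.773, -0.775]
force: [-0.9, -0.3, -2.6]
width: 0.12
[279.18916619  98.65426842] [0.42621341 0.22128899 0.30083295]
[278.46797409 101.01043541] [ 231   53   97   95 5558]
[0.50406747 0.27089555] [-0.6 -0.7 -0.2 -0.1 -0.6 -0.5 -0.4 -0.9 -0.3 -0.4 -0.9 -0.5 -0.2 -0.5
 -0.3 -0.9 -0.7 -1.2 -0.6 -0.8 -1.  -0.4 -0.8 -0.4 -0.3 -0.9 -0.3 -0.5
 -0.5 -0.3 -0.3 -0.1  0.  -0.6 -0.1 -0.3 -0.6 -0.3 -0.  -0.6 -0.5]
key [331.6  98.5] -56.7 0.0525
tool [0.4262 0.2213 0.3007] az -57.1 lid mid [0.4273 0.2208 0.2991] rel tool u,v,z mm [ 1.   0.7 -1.7] tilt deg toward u,v -2.7 -12.2 inl 40 40
```

```bash
python3 -m creep '[[0.035,0.022,0,0,0],[0.07,0.045,0,0,0],[0.105,0.067,0,0,0],[0.1415,0.09,0,0,0],[0.1415,0.09,-0.04,0,0],[0.1415,0.09,-0.08,0,0],[0.1415,0.09,-0.12,0,0],[0.1415,0.09,-0.145,0,0],[0.1415,0.09,-0.148,0,0],[0.1415,0.09,-0.148,0,0]]' 40;python3 st.py;python3 -c "
from lp import *
lidpose(('wrist',));lidpose(('side',))"
```

```text
clock: 20.73
eef_pos: [0.5666, 0.3113, 0.1509]
eef_rot: [-1.43, 0.779, -0.775]
force: [-1.3, -0.1, -1.6]
width: 0.121
20.7833 [0.5676 0.3119 0.153 ] [-0.1 -0.2 -1.4] 0.119
20.8333 [0.5683 0.3123 0.1543] [-0.7  0.2 -1.3] 0.119
tool [0.5685 0.3126 0.155 ] az -57.0 lid mid [0.5695 0.3124 0.1535] rel tool u,v,z mm [ 0.7  0.7 -1.5] tilt deg toward u,v -1.9 -12.0 inl 39 39
tool [0.5683 0.3127 0.1549] az -57.0 lid mid [0.5712 0.3204 0.1468] rel tool u,v,z mm [-4.9  6.7 -8.1] tilt deg toward u,v -0.3 -15.9 inl 20 20
```

```bash
python3 -m creep '[[0,0,-0.003,0,0],[0,0,-0.006,0,0],[0,0,-0.006,0,0]]' 30;python3 st.py;python3 -m creep '[[0,0,-0.002,0,0],[0,0,-0.004,0,0],[0,0,-0.004,0,0]]';python3 st.py;python3 -c "
from lp import *
lidpose(('wrist',));lidpose(('side',))"
```

```text
clock: 21.28
eef_pos: [0.5676, 0.3126, 0.1468]
eef_rot: [-1.427, 0.774, -0.776]
force: [0.3, 0.4, 0.6]
width: 0.123
21.3333 [0.5675 0.3125 0.1469] [1.7 0.8 1.8] 0.121
21.3833 [0.5675 0.3126 0.1469] [1.7 0.5 1.1] 0.122
clock: 21.63
eef_pos: [0.569, 0.3131, 0.1455]
eef_rot: [-1.424, 0.772, -0.778]
force: [-0.3, 0.4, 12.2]
width: 0.122
21.6833 [0.5689 0.313  0.1455] [ 0.8  0.3 11. ] 0.12
21.7333 [0.5689 0.313  0.1456] [ 1.4  0.8 11.5] 0.116
tool [0.5689 0.313  0.1455] az -57.0 lid mid [0.5694 0.3126 0.1444] rel tool u,v,z mm [ 0.6  0.2 -1.1] tilt deg toward u,v -0.7 -10.7 inl 36 36
tool [0.5689 0.313  0.1455] az -57.0 lid mid [0.5734 0.3269 0.132 ] rel tool u,v,z mm [ -9.2  11.4 -13.5] tilt deg toward u,v 1.0 -13.6 inl 19 20
```

```bash
python3 -m creep '[[0,0,-0.002,0,0],[0,0,-0.004,0,0],[0,0,-0.004,0,0]]' 22;python3 st.py;python3 -c "
from lp import *
lidpose(('wrist',))";python3 -m creep '[[0,0,-0.002,0,0],[0,0,-0.003,0,0],[0,0,-0.003,0,0]]';python3 st.py;python3 -c "
from lp import *
lidpose(('wrist',))"
```

```text
clock: 22.18
eef_pos: [0.5713, 0.314, 0.1436]
eef_rot: [-1.418, 0.768, -0.781]
force: [3.1, 2.0, 18.0]
width: 0.118
22.2333 [0.5713 0.314  0.1436] [ 3.9  2.6 17. ] 0.121
22.2833 [0.5713 0.314  0.1437] [ 3.8  2.1 16.8] 0.122
tool [0.5713 0.314  0.1436] az -57.0 lid mid [0.5706 0.3131 0.1427] rel tool u,v,z mm [ 0.4 -1.1 -1. ] tilt deg toward u,v -0.1 -9.3 inl 38 41
clock: 22.63
eef_pos: [0.5728, 0.3148, 0.1421]
eef_rot: [-1.415, 0.765, -0.783]
force: [5.5, 4.4, 21.6]
width: 0.121
22.6833 [0.5728 0.3148 0.1421] [ 5.1  4.7 20.4] 0.122
22.7333 [0.5728 0.3148 0.1421] [ 5.5  3.5 20.4] 0.127
tool [0.5728 0.3148 0.1421] az -57.0 lid mid [0.5716 0.3134 0.1417] rel tool u,v,z mm [ 0.5 -1.7 -0.5] tilt deg toward u,v 0.5 -8.5 inl 32 35
```

```bash
python3 -m creep '[[0,0,-0.002,0,0],[0,0,-0.004,0,0],[0,0,-0.004,0,0]]' 20;python3 st.py;python3 -m creep '[[0,0,-0.002,0,0],[0,0,-0.004,0,0],[0,0,-0.004,0,0]]';python3 st.py;python3 -c "
from lp import *
lidpose(('wrist',))"; python3 -m creep '[[0,0,0.01,0,0],[0,0,0.03,0,0],[0,0,0.03,0,0],[0,0,0.03,0,0]]';python3 -c "
from lp import *
lidpose(('wrist',))"
```

```text
clock: 23.08
eef_pos: [0.5748, 0.316, 0.1395]
eef_rot: [-1.41, 0.762, -0.785]
force: [8.9, 6.2, 23.6]
width: 0.119
23.1333 [0.5748 0.316  0.1396] [ 8.8  7.5 22.7] 0.119
23.1833 [0.5748 0.316  0.1396] [ 9.1  7.  23.1] 0.12
clock: 23.43
eef_pos: [0.5764, 0.3169, 0.137]
eef_rot: [-1.406, 0.76, -0.787]
force: [11.3, 8.9, 26.9]
width: 0.122
23.4833 [0.5764 0.3169 0.137 ] [ 9.8  9.  26. ] 0.12
23.5333 [0.5764 0.3169 0.137 ] [10.3  9.8 26.6] 0.118
tool [0.5764 0.3169 0.137 ] az -57.0 lid mid [0.574  0.315  0.1378] rel tool u,v,z mm [ 0.3 -3.   0.8] tilt deg toward u,v 0.1 -1.0 inl 37 37
clock: 23.97
eef_pos: [0.5671, 0.3124, 0.1576]
eef_rot: [-1.427, 0.775, -0.776]
force: [0.4, 0.9, -2.8]
width: 0.121
tool [0.5664 0.3121 0.1563] az -57.0 lid mid [0.5641 0.3104 0.1568] rel tool u,v,z mm [ 0.2 -2.8  0.5] tilt deg toward u,v -0.4 -0.1 inl 34 34
```

```bash
python3 -m creep '[[0,0,0.04,0,0],[0,0,0.08,0,0],[0,0,0.12,0,0],[-0.0355,-0.022,0.143,0,0],[-0.07,-0.045,0.143,0,0],[-0.105,-0.067,0.143,0,0],[-0.1415,-0.09,0.143,0,0],[-0.1415,-0.09,0.143,0,0],[-0.1415,-0.09,0.143,0,0]]' 40; python3 m7.py; python3 -c "
from lp import *
lidpose(('wrist',))"
```

```text
clock: 24.82
eef_pos: [0.4225, 0.2211, 0.2993]
eef_rot: [-1.43, 0.778, -0.775]
force: [0.5, -0.1, -2.2]
width: 0.125
[280.3915976  99.2803644] [0.42663928 0.22276925 0.29981612]
[279.61704789 101.75893495] [ 232   53   98   97 5596]
[0.50424377 0.2706369 ] [-0.3 -0.9 -0.5 -0.5 -0.8 -0.7 -0.6 -1.1 -0.2 -0.7 -0.8 -0.6 -0.2 -0.7
 -0.5 -0.2 -0.5 -0.5 -0.6 -0.8 -0.5 -0.4 -0.5 -0.2 -0.8 -0.3 -0.8 -0.4
 -0.4 -0.6 -0.4 -0.3 -0.5 -0.2 -0.1 -0.3 -0.6 -0.2 -0.3 -0.6 -0.3]
key [332.9  99.5] -56.9 0.052
tool [0.4266 0.2228 0.2997] az -57.0 lid mid [0.4244 0.221  0.3002] rel tool u,v,z mm [ 0.3 -2.8  0.4] tilt deg toward u,v -0.3 -0.2 inl 40 40
```

```bash
python3 -m creep '[[0.035,0.022,0,0,0],[0.07,0.045,-0.01,0,0],[0.0802,0.05,-0.04,0,0],[0.0802,0.05,-0.08,0,0],[0.0802,0.05,-0.12,0,0],[0.0802,0.05,-0.14,0,0],[0.0802,0.05,-0.148,0,0],[0.0802,0.05,-0.148,0,0],[0.0802,0.05,-0.148,0,0]]';python3 st.py;python3 -c "
from lp import *
lidpose(('wrist',))"; python3 -m creep '[[0,0,-0.003,0,0],[0,0,-0.006,0,0],[0,0,-0.009,0,0],[0,0,-0.012,0,0],[0,0,-0.012,0,0]]' 30;python3 st.py
```

```text
clock: 25.87
eef_pos: [0.5068, 0.2728, 0.1529]
eef_rot: [-1.427, 0.775, -0.776]
force: [0.5, -0.1, -1.7]
width: 0.12
25.9167 [0.5073 0.2729 0.154 ] [-0.5  0.2 -1.5] 0.118
25.9667 [0.5075 0.273  0.1545] [-0.3  0.  -2. ] 0.118
tool [0.5073 0.2729 0.1546] az -57.0 lid mid [0.5051 0.2712 0.1553] rel tool u,v,z mm [ 0.2 -2.8  0.7] tilt deg toward u,v -0.5 -0.6 inl 34 34
clock: 26.48
eef_pos: [0.5052, 0.2721, 0.1395]
eef_rot: [-1.429, 0.776, -0.775]
force: [-0.3, -0.7, -2.0]
width: 0.119
26.5333 [0.5053 0.2722 0.1397] [ 1.1 -0.8 -2.5] 0.117
26.5833 [0.5055 0.2723 0.14  ] [-0.6 -0.5 -1.5] 0.121
```

```bash
python3 -m creep '[[0,0,-0.002,0,0],[0,0,-0.004,0,0],[0,0,-0.004,0,0]]';python3 st.py; python3 -m creep '[[0,0,-0.002,0,0],[0,0,-0.004,0,0],[0,0,-0.004,0,0]]';python3 st.py; python3 -c "
from lp import *
lidpose(('wrist',))"
```

```text
clock: 26.83
eef_pos: [0.5055, 0.2723, 0.1358]
eef_rot: [-1.429, 0.776, -0.775]
force: [-0.5, 0.1, -2.9]
width: 0.12
26.8833 [0.5055 0.2723 0.136 ] [-0.3 -0.  -2.3] 0.114
26.9333 [0.5056 0.2723 0.1362] [-0.3  0.1 -2.9] 0.12
clock: 27.18
eef_pos: [0.5054, 0.2722, 0.1318]
eef_rot: [-1.429, 0.776, -0.775]
force: [1.2, 0.0, -2.7]
width: 0.119
27.2333 [0.5055 0.2723 0.132 ] [ 0.1  1.3 -1.8] 0.12
27.2833 [0.5056 0.2723 0.1321] [ 0.6 -0.3 -2.6] 0.117
tool [0.5057 0.2723 0.1323] az -57.0 lid mid [0.5034 0.2705 0.1328] rel tool u,v,z mm [ 0.3 -2.8  0.5] tilt deg toward u,v -0.3 -0.4 inl 34 34
```

```bash
python3 -m creep '[[0,0,-0.001,0,0],[0,0,-0.002,0,0],[0,0,-0.002,0,0]]';python3 st.py; python3 -m creep '[[0,0,-0.001,0,0],[0,0,-0.002,0,0],[0,0,-0.002,0,0]]';python3 st.py
```

```text
clock: 27.63
eef_pos: [0.5061, 0.2725, 0.131]
eef_rot: [-1.427, 0.775, -0.776]
force: [-1.1, -0.0, 2.3]
width: 0.119
27.6833 [0.5061 0.2725 0.131 ] [0.  0.3 3.5] 0.115
27.7333 [0.5061 0.2725 0.131 ] [-0.1 -0.3  3.9] 0.121
clock: 27.98
eef_pos: [0.5063, 0.2727, 0.1307]
eef_rot: [-1.426, 0.774, -0.777]
force: [-3.8, -0.3, 15.7]
width: 0.117
28.0333 [0.5063 0.2727 0.1307] [-3.6 -0.4 13.9] 0.119
28.0833 [0.5063 0.2727 0.1307] [-3.5 -0.9 14.9] 0.12
```

The lid went down with its notch over the key and seated at TCP z≈0.1307. Now I release it and press the rim sections.

```bash
python3 -m creep '[[0,0,0.002,0,0],[0,0,0.002,0,0.01],[0,0,0.002,0,0.022],[0,0,0.002,0,0.028],[0,0,0.002,0,0.028],[0,0,0.01,0,0.028],[0,0,0.03,0,0.028],[0,0,0.06,0,0.028],[0,0,0.06,0,0.01],[0,0,0.06,0,0]]';python3 -c "
from lp import *
lidpose(('wrist',),dz=-.065,win=.07)"
python3 -m creep '[[0.03,-0.008,0,0,0],[0.0453,-0.0109,-0.02,0,0],[0.0453,-0.0109,-0.045,0,0],[0.0453,-0.0109,-0.055,0,0],[0.0453,-0.0109,-0.06,0,0],[0.0453,-0.0109,-0.064,0,0],[0.0453,-0.0109,-0.067,0,0],[0.0453,-0.0109,-0.067,0,0]]' 60;python3 st.py
```

```text
clock: 28.92
eef_pos: [0.507, 0.2728, 0.1906]
eef_rot: [-1.425, 0.772, -0.778]
force: [0.6, 0.1, -0.6]
width: 0.056
tool [0.506  0.2724 0.189 ] az -57.0 lid mid [0.504  0.2705 0.1319] rel tool u,v,z mm [  0.5  -2.7 -57.1] tilt deg toward u,v 0.2 0.4 inl 39 39
clock: 29.68
eef_pos: [0.5503, 0.2616, 0.1218]
eef_rot: [-1.429, 0.775, -0.775]
force: [0.3, -0.1, -0.0]
width: 0.001
29.7333 [0.5511 0.2618 0.1222] [ 0.1 -0.3  0.8] -0.002
29.7833 [0.5515 0.2619 0.1224] [0.7 0.1 0.1] -0.003
```

```bash
python3 -m creep '[[0,0,-0.002,0,0],[0,0,-0.004,0,0],[0,0,-0.005,0,0],[0,0,-0.005,0,0]]';python3 st.py; python3 -m creep '[[0,0,-0.002,0,0],[0,0,-0.002,0,0],[0,0,-0.002,0,0]]';python3 st.py
```

```text
clock: 30.12
eef_pos: [0.5519, 0.2619, 0.1178]
eef_rot: [-1.426, 0.774, -0.777]
force: [-1.3, -0.8, 5.5]
width: 0.001
30.1667 [0.5519 0.2619 0.1178] [-0.8  0.8  5.5] -0.005
30.2167 [0.5519 0.2619 0.1178] [-0.5  0.6  5.2] -0.002
clock: 30.47
eef_pos: [0.5521, 0.262, 0.1172]
eef_rot: [-1.425, 0.773, -0.777]
force: [-2.4, -0.6, 12.6]
width: 0.002
30.5167 [0.5521 0.262  0.1172] [-3.4 -1.3 13.3] 0.001
30.5667 [0.5521 0.262  0.1173] [-3.1 -1.3 13.6] 0.002
```

```bash
python3 -m creep '[[0,0,0.025,0,0],[0,0,0.05,0,0],[-0.02,0.03,0.05,0,0],[-0.0362,0.0548,0.05,0,0],[-0.0362,0.0548,0.03,0,0],[-0.0362,0.0548,0.012,0,0],[-0.0362,0.0548,0.007,0,0],[-0.0362,0.0548,0.003,0,0],[-0.0362,0.0548,0,0,0],[-0.0362,0.0548,0,0,0]]';python3 st.py
python3 -m creep '[[0,0,0.025,0,0],[0,0,0.05,0,0],[-0.03,-0.02,0.05,0,0],[-0.0558,-0.0352,0.05,0,0],[-0.0558,-0.0352,0.03,0,0],[-0.0558,-0.0352,0.012,0,0],[-0.0558,-0.0352,0.007,0,0],[-0.0558,-0.0352,0.003,0,0],[-0.0558,-0.0352,0,0,0],[-0.0558,-0.0352,0,0,0]]';python3 st.py
python3 -m creep '[[0,0,0.025,0,0],[0,0,0.05,0,0],[0.02,-0.03,0.05,0,0],[0.0362,-0.0548,0.05,0,0],[0.0362,-0.0548,0.03,0,0],[0.0362,-0.0548,0.012,0,0],[0.0362,-0.0548,0.007,0,0],[0.0362,-0.0548,0.003,0,0],[0.0362,-0.0548,0,0,0],[0.0362,-0.0548,0,0,0]]';python3 st.py
```

```text
clock: 31.4
eef_pos: [0.5144, 0.3171, 0.1172]
eef_rot: [-1.426, 0.776, -0.775]
force: [-8.4, 1.0, 15.0]
width: 0.0
31.45 [0.5144 0.3171 0.1172] [-6.6  1.2 14.1] -0.002
31.5 [0.5143 0.3171 0.1172] [-8.3  1.9 15.3] 0.001
clock: 32.33
eef_pos: [0.4585, 0.2805, 0.117]
eef_rot: [-1.43, 0.776, -0.775]
force: [-10.1, -5.2, 19.6]
width: 0.002
32.3833 [0.4585 0.2805 0.1171] [-8.9 -5.  18.7] 0.002
32.4333 [0.4585 0.2805 0.1171] [-8.4 -4.2 18.2] 0.001
clock: 33.27
eef_pos: [0.4962, 0.2253, 0.1173]
eef_rot: [-1.429, 0.773, -0.777]
force: [-4.6, -7.9, 15.1]
width: -0.001
33.3167 [0.4962 0.2253 0.1173] [-3.9 -7.9 14. ] 0.0
33.3667 [0.4962 0.2253 0.1173] [-3.8 -7.  14.7] 0.005
```

```bash
python3 -m creep '[[0,0,0.025,0,0],[0,0,0.06,0,0],[0,0,0.1,0,0],[-0.03,0,0.13,0,0],[-0.06,-0.003,0.16,0,0],[-0.07,-0.004,0.18,0,0],[-0.07,-0.004,0.18,0,0],[-0.07,-0.004,0.18,0,0]]';python3 st.py
python3 - <<'E'
import lp,numpy as np
g=lp.get_obs
def fake():
    o=dict(g());o["eef_pos"]=np.array([.5045,.271,.131]);return o
lp.get_obs=fake
for v in (("wrist",),("side","wrist")): lp.lidpose(v,dz=-.013,off=.0135,win=.068)
from h import *
c=camera("wrist");H=hsv(c);q=proj(c,np.array([.5045,.271,.118]),True);Y,X=np.mgrid[:420,:560]
m=((H[...,0]>8)&(H[...,0]<28)&(H[...,1]>150)&(H[...,2]>180)&(np.hypot(X-q[0],Y-q[1])<60)).astype(np.uint8);N,L,S,C=cv2.connectedComponentsWithStats(m)
for j in range(1,N):
    if S[j,4]>6:
        e=onplane(c,*C[j],.118,True)[:2]-[.5042,.2706];print("org",C[j].round(1),S[j,4],"az",np.degrees(np.arctan2(e[1],e[0])).round(1),"r",np.hypot(*e).round(4))
E
```

```text
clock: 34.03
eef_pos: [0.4255, 0.2228, 0.2968]
eef_rot: [-1.425, 0.771, -0.777]
force: [-0.5, 0.6, -1.1]
width: -0.003
34.0833 [0.4254 0.2226 0.2951] [ 0.1 -0.4 -1.4] -0.003
34.1333 [0.4252 0.2224 0.294 ] [ 0.8  0.5 -0.3] 0.002
tool [0.5045 0.271  0.131 ] az -57.0 lid mid [0.5024 0.2707 0.1323] rel tool u,v,z mm [-0.9 -1.9  1.3] tilt deg toward u,v -2.0 -0.8 inl 40 40
tool [0.5045 0.271  0.131 ] az -57.0 lid mid [0.5028 0.2696 0.1318] rel tool u,v,z mm [ 0.3 -2.2  0.8] tilt deg toward u,v 1.0 -1.2 inl 55 56
org [333.9  97.6] 85 az -57.2 r 0.0514
org [304.2  97.8] 106 az -60.3 r 0.0225
```

```bash
python3 -c "
from station import *
o=get_obs();print(o['clock'],o['force'],o['width']);print(finish_job())"
```

```text
34.4333 [-0.21686427 -0.19395359 -0.51718678] -0.0016601224136060147
the job is handed in; nothing more can be done
None
```

The job is handed in at 34.4 s, and my measurements say it met every step, though the hand-in gives no verdict.

**What I did:** I lifted the blue tray off the rack and seated it on the grey canister with its notch over the canister's key. The lid was tilted in the grip, so I levelled it against the tray's rim, seated it over the tray's key and let go. Then I pressed all four rim sections.

**Last checks:**
- **Tray:** its key's top was felt at z 0.1165 (0.117 when home). Its key pointed to -57°, as the canister's does.
- **Lid:** its height was 0.132 (0.1315 when home) and its tilt at most about 2°. Its stripe agreed with the key.
- **Rim:** all four sections stopped hard at z 0.117 with 13 to 19 N on them, against about 6 N needed to move them.
- **Robot:** the arm stood clear with no force on the gripper.

**Disagreements:**
- **Tray tilt:** one tilt estimate from the flange's edges gave the wrong sign, so I dropped it. One scene-camera comparison suggested the tray's key was about 8 mm too high. Touching the key settled that in favour of the tray being home.
- **Positions:** the estimates of the lid's and tray's centres differ by 1 to 2 mm, about the camera calibration error. The stripe's angle alone read -60° with the nominal centre and about -57° with the measured one.

**Not checked:** I took no final picture, having used all 12 views. The bystanders were not measured again, though every low move stayed clear of where they stood.

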